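# Draw the old fuel-filter cartridge with a pull hook

### The job

The fuel-filter housing in the vice has its cap off and the old cartridge sits deep in its bore. Take the T-handled pull hook from the tool stand, catch the cartridge's wire bail with it, draw the cartridge out and, still on the hook, set it down upright on the free floor of the steel drip tray, letting nothing but the hook touch it on the way; then unhook it and put the hook back in its hole in the stand, fully seated. Do not disturb the other tools in the stand, the cap in the tray or the new cartridge.

Things in the scene. Friction and masses are not known exactly. Their poses are not given: they have to be found in the camera images.
- housing: Fixed: cast aluminium filter housing, an upright open pot, outer diameter 74, bore 58, clamped in a low grey vice. Origin: on the bench under the bore's axis; z up. Rim at height 145; the bore's floor, where the old cartridge stands, at 19. The vice spans x -180 (screw, handle) to +110, 100 wide, 54 tall; a hose stub (diameter 22, height 108) reaches y +66 and y -66.
- housing_rim (a point): Centre of the mouth of the housing's bore, at rim height (145 above the bench).
- cartridge: Loose: old filter cartridge, 70 to 195 g, a solid pleated paper cylinder with black rubber end caps, diameter 54, height 36, with a rigid bright wire bail (arched loop) on top. It starts upright on the bore's floor, turned up to 1.2 rad from the housing. Origin: centre of its underside; z its axis, up. In the bore the bail's top is 62 below the rim.
- cartridge_bail (a point): Underside of the bail's wire at its apex, 60.5 above the cartridge's underside: where the hook pulls. Axes as the cartridge's; the bail lies in the y-z plane, so the hook enters along +x or -x. Wire diameter 3.5; feet at y +-20 on the top cap, sides at y +-17 and +-9 at heights 50 and 59 above the underside; 24.5 clear under the apex.
- hook: Loose: pull hook, 110 g, black T-handle, steel shaft, hanging upright in one of the stand's holes. Origin: centre of the underside of its collar (disc, diameter 34, 5 thick) that rests on the stand's plate; z up the axis, x along the handle bar. Bar: 90 long, 18 thick (y), 22 tall, its middle 36 above the origin: grip it there across y. Stem below the bar: diameter 17.
- hook_seat (a point): Bottom of the hook's throat, where a caught wire rests: on the axis, 84.8 below the collar's underside. Axes as the hook's. Shaft wire 4.4 thick, on the axis to 56 below the collar, then cranked to x -6.5, round the bottom (89 below the collar) and up to the point at x +6.5 (its top 76 below): a J 17.4 wide, mouth 8.6. The bar's +x end, the point's side, has a small steel eye.
- stand: Fixed: bench stand for T-handle tools, 90 (x) by 250 (y), open at front and back: a base and a top plate 8 thick, 70 deep, its upper face 110 above the bench, with three through holes of diameter 26 at x 0 and y -80, 0, +80, a T-handle tool in each. The pull hook's hole is the one it starts in. Origin: on the bench under the middle hole.
- tray: Fixed: open steel drip tray, outside 140 (x) by 230 (y), walls 3 thick and 26 high, floor 3 thick. Origin: centre of its underside. The housing's cap lies in its +y half; its -y half is free.
- cap: Loose: the housing's screw cap, 160 g, aluminium, diameter 83, 20 tall with a 12 tall hexagon on top. Origin: centre of its underside. Leave it.
- tee_hex: Loose: T-handle hex key, same handle and collar as the pull hook but a straight thin shaft (diameter 6, 85 long). Origin as the hook's. Leave it.
- tee_socket: Loose: T-handle socket driver, same handle and collar, straight shaft ending in a socket of diameter 16. Origin as the hook's. Leave it.
- new_cartridge: Loose: the new cartridge, same make as the old, with clean paper, standing on the bench beyond the housing. Origin: centre of its underside. Leave it.
Not all that is in view belongs to the job. Leave any blue or purple look-alike of the cartridge alone. What is shaped like the hook but pink or turquoise is not meant.

How it is judged:
By the outcome, as a careful person would: the job done as asked, in the order asked, and still so for the second after the job is handed in, with the robot touching nothing.
It also fails if it takes over 72 s, if anything falls off the work surface, if the arm or the gripper's body presses on something with over 40 N, if the wrist force passes 120 N, or if a joint passes its speed limit or range.

### The arm

A 6-joint arm with a two-finger parallel gripper is mounted at the origin on the work surface. World frame = base frame: x ahead of the robot, y to its left, z up, the work surface at z = 0. Lengths are in m, angles in rad, forces in N, time in s.
With the tool pointing down it reaches from about 0.35 to 0.975 m from the base axis. Payload 4.9 kg.
Tool frame: the origin (TCP) lies at the very end of the fingers, on their centre line; the grasp point (between the pads) lies 19 mm behind it; x points along the fingers, y is the direction in which the jaws open and shut, and the axes are right-handed (so a half turn about x gives the same grasp; the last joint's range is limited). The gripper opens to 85 mm and grips with 20 to 120 N. Pads are 22 mm wide; open, the fingers measure 114 mm over their backs; the gripper's body (76 mm by 85 mm) begins 54 mm behind the grasp point. The pads swing forward as they close: fully open they stand 13 mm farther back than shut.
Start: joints at [0.993, 0.053, 1.613, -0, 1.476, -0.119], TCP at [0.277, 0.56, 0.231] pointing down, gripper open.
Joint ranges: [-3.01, 3.01], [-1.01, 2.22], [0.06, 2.58], [-1.02, 4.17], [0.09, 2.62], [-3.14, 3.14]. Speed limits (rad/s): [2.57, 2.57, 3.14, 3.14, 3.14, 3.14].

### API

Orientations are given as a rotation vector (axis times angle).
In Python, from station import ctrl, get_image, calibration, finish_job, search_frame, cut_out, mark_of gives the robot as it stands. The module is installed in compiled form; this text tells all that it offers.
- The arm moves only by the tool arm_command, never from a script. Its argument "plan" is a list that holds one entry, the list of rows, each a list of 7 numbers: the shift along the tool's x, y, z in m, then the turn, a rotation vector about the tool's x, y, z in degrees, then the finger opening in m, from 0 to 0.0854. A call has 1 to 20 rows; each row shifts and turns the pose as measured when the row begins, along the tool's axes as they then stand; what a row does not reach is not made up. A row lasts 1/12 s, in which the tool goes at most 41.7 mm and 7.16 degrees, less where a joint would pass 70% of its speed; a pose out of reach is approached as far as the arm can. A call with a gripper value outside its range is refused whole. The fingers move at their own pace and stop on an object; "squeeze" is the grip in N (left out, the last holds). Time passes only in rows, so rows that do not move let the fingers close. It gives the time, the measured TCP pose, the force and the opening at its end, in the units of the state.
- ctrl.get_obs(): the state, without advancing time (a new reading comes with each control period).
- get_image(name): name is "side" or "top" or "wrist"; returns the picture (384x512x3 uint8, red, green, blue); there is no depth.
- calibration(name): a dict with "fx", "fy", "cx", "cy" (pixels), "cam_to_world" (4x4, takes a point from camera to world coordinates); the wrist camera has in their place "hand_eye" (4x4, takes a point from camera to tool coordinates, whose origin is the TCP and whose axes are the tool frame's). Camera axes: x right, y down, z forward; pixel columns grow to the right and rows downward; lengths in m; the calibration is good to about 2 mm. A picture is of the moment at which its call begins: read the wrist's pose just before it. calibration takes no time and is no camera call.
- finish_job(): hands the job in, once; it reports no verdict.
Trained networks look in the newest picture that a camera, given by its name, has taken for a name from the list of things; names that differ only in an ending like _2 or _b are one class to them, and where a whole thing is asked for, a point or a joint stands for the part that bears it (a point fixed in the world has none). Each returns a list of dicts, best first, with "conf" (0 to 1); they miss things now and then, are a little off and sometimes report something else, mostly with a low value. They report only what shows in the picture. A call takes as long as a camera call. They do not tell look-alikes from the thing itself.
- search_frame(camera, thing): "at" ([x, y, z] in m, in the coordinates of the camera as it stood for that picture, good to about 4 mm: the middle of the surface that is visible of it).
- cut_out(camera, thing): "mask" (384x512 bool, what is visible of it).
- mark_of(camera, thing): "at" ([x, y, z] in m, in the coordinates of the camera as it stood for that picture, good to about 4 mm: a listed point, or the origin of a listed thing).
The state is a dict: "t": time; "q": joint angles; "dq": joint speeds; "effort": joint torques, N m; "tool_pos": TCP position; "tool_rot": TCP orientation; "contact_force": force on the tool from outside, world axes, zero at the start; "wrist_torque": the same for the moment, N m; "opening": finger opening in m.
Only numpy, scipy, OpenCV 4.12 (cv2) and the standard library are available. Lean on these libraries where they do the work, as an engineer would, in place of code of your own. Each camera call takes 0.05 s, during which the arm holds its last target. There are 200 camera calls.

## Working session

There is one attempt and no reset: what is moved stays moved. The work goes in short steps, Python scripts to look and compute and a tool call to move; the robot and the scene stay as the last step left them, time stands still between calls to the robot, and variables do not carry over. Pictures are saved under pics/ and viewed, about 8 in all and at most 12, crops included, and the job is handed in when it is done.

Besides the shell and the picture viewer there is one more tool, called after "Emit:" as name([rows], argument=value, ...), one row to a line, values as JSON. arm_command: Moves the arm, as the interface text tells. Its arguments: {"type":"object","properties":{"plan":{"type":"array","items":{"type":"array","items":{"type":"array","items":{"type":"number"}}}},"squeeze":{"type":"number"}},"required":["plan"]}

```bash
mkdir -p pics; cat > h.py <<'E'
import numpy as np, cv2
from scipy.spatial.transform import Rotation as R
from station import ctrl,get_image,calibration,finish_job,search_frame,cut_out,mark_of
def pose():
    o=ctrl.get_obs(); T=np.eye(4); T[:3,:3]=R.from_rotvec(o["tool_rot"]).as_matrix(); T[:3,3]=o["tool_pos"]; return T
def snap(cam,save=None):
    T=pose(); im=get_image(cam); c=calibration(cam)
    c["C"]=T@np.array(c["hand_eye"]) if cam=="wrist" else np.array(c["cam_to_world"])
    if save: cv2.imwrite("pics/"+save,im[:,:,::-1])
    return im,c
def w(c,p): return (c["C"]@np.r_[p,1])[:3]
def px(c,P):
    q=np.linalg.inv(c["C"])@np.r_[P,1]; return np.array([c["fx"]*q[0]/q[2]+c["cx"],c["fy"]*q[1]/q[2]+c["cy"]])
def ray(c,u,v,z):
    d=c["C"][:3,:3]@np.array([(u-c["cx"])/c["fx"],(v-c["cy"])/c["fy"],1]); o=c["C"][:3,3]
    return o+d*(z-o[2])/d[2]
E
python3 - <<'E'
from h import *
np.set_printoptions(precision=4,suppress=True)
print(pose())
for cam in("top","side"):
    im,c=snap(cam,cam+"0.png")
    print(cam,c["C"][:3],c["fx"])
    for n in("housing","housing_rim","cartridge_bail","cartridge","hook","stand","tray","cap","tee_hex","tee_socket","new_cartridge"):
        for r in mark_of(cam,n)[:3]:
            P=w(c,r["at"]); print(n,round(r["conf"],2),P,px(c,P).round())
E
cd pics; python3 -c "
import cv2;a=cv2.imread('top0.png');cv2.imwrite('t.png',cv2.resize(a,(800,600)));a=cv2.imread('side0.png');cv2.imwrite('s.png',cv2.resize(a,(800,600)))"
```

```text
[[-0.0011  0.4429  0.8966  0.2765]
 [-0.0017  0.8966 -0.4429  0.5599]
 [-1.     -0.002  -0.0002  0.2301]
 [ 0.      0.      0.      1.    ]]
top [[ 0.0014 -0.9952  0.0982  0.5026]
 [-0.9999 -0.0027 -0.013   0.0636]
 [ 0.0132 -0.0981 -0.9951  1.0448]] 356.9625767474282
housing 0.7 [ 0.5317  0.026  -0.0011] [263. 212.]
housing_rim 0.83 [0.5334 0.033  0.1476] [262. 209.]
cartridge_bail 0.56 [0.5363 0.0333 0.0781] [261. 209.]
cartridge_bail 0.52 [ 0.5323 -0.1143  0.0607] [315. 211.]
cartridge_bail 0.52 [ 0.424  -0.1296  0.0647] [321. 251.]
cartridge 0.81 [ 0.5297 -0.1124 -0.0017] [310. 212.]
cartridge 0.74 [0.5365 0.0301 0.0202] [262. 210.]
cartridge 0.55 [ 0.4247 -0.1259  0.001 ] [316. 249.]
hook 0.93 [0.3886 0.3401 0.0904] [144. 265.]
hook 0.9 [0.5245 0.3052 0.1106] [157. 213.]
hook 0.69 [0.4265 0.4872 0.0896] [ 89. 251.]
stand 0.85 [ 0.5257  0.3046 -0.0003] [167. 214.]
stand 0.73 [ 0.5364 -0.2506  0.0023] [358. 210.]
tray 0.85 [ 0.5294 -0.3197  0.0042] [381. 213.]
cap 0.81 [ 0.538  -0.2504 -0.0022] [357. 210.]
cap 0.27 [0.5335 0.0329 0.1469] [262. 209.]
tee_hex 0.71 [0.5275 0.221  0.1
[... 518 characters left out ...]
_rim 0.29 [0.5271 0.3034 0.1095] [232. 149.]
cartridge_bail 0.62 [ 0.4224 -0.1298  0.0593] [205. 257.]
cartridge_bail 0.53 [ 0.526  -0.1103  0.0595] [239. 249.]
cartridge 0.84 [ 0.5331 -0.1121  0.0001] [242. 260.]
cartridge 0.6 [ 0.4218 -0.1291 -0.0046] [207. 268.]
hook 0.66 [0.5236 0.3039 0.1064] [231. 150.]
hook 0.62 [0.3848 0.3413 0.0881] [195. 149.]
hook 0.55 [0.4281 0.4839 0.088 ] [207. 126.]
stand 0.97 [ 0.5252  0.2974 -0.0036] [233. 172.]
tray 0.81 [ 0.5333 -0.3152 -0.0029] [246. 322.]
cap 0.76 [ 0.5351 -0.2529  0.006 ] [245. 300.]
tee_hex 0.57 [0.5266 0.2205 0.106 ] [233. 165.]
tee_socket 0.64 [0.5199 0.381  0.1059] [230. 137.]
new_cartridge 0.49 [ 0.7727  0.0722 -0.0048] [304. 212.]
```

View pics/t.png

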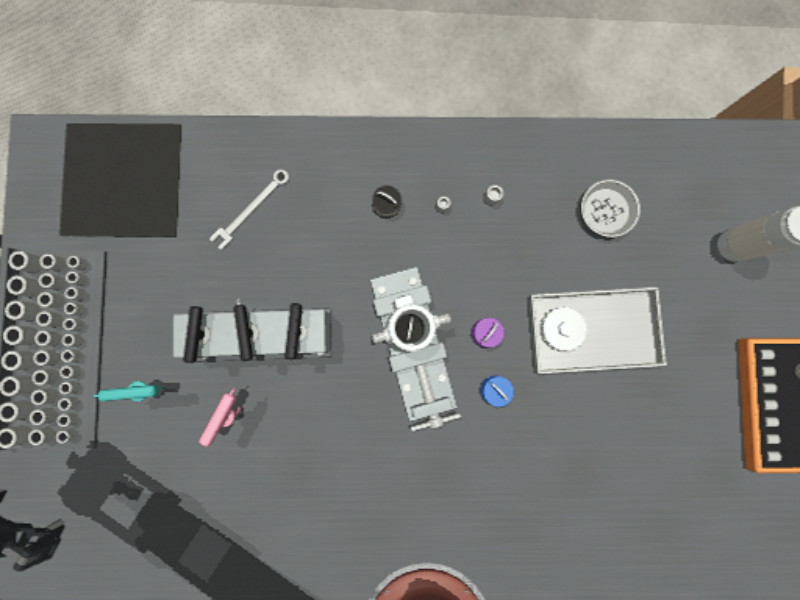

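View pics/s.png

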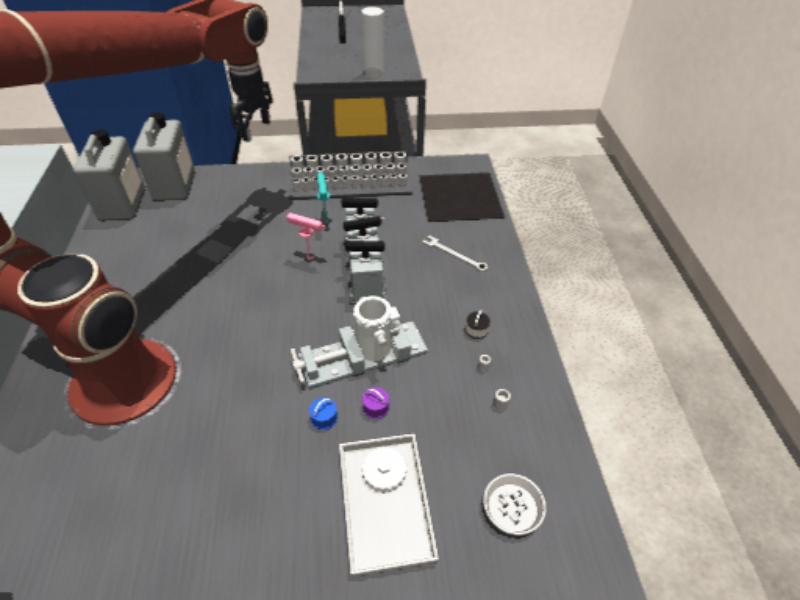

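Look-alike candidates (800x600 top view):
- Middle T-tool in the stand at (243,332): black, with a small eye at its far end. This is the one I choose.
- Its neighbours at (294,330), hex, and (193,332), socket.
- Pink hook (218,417) and turquoise hook (130,393): not meant.

For the cartridge, the one in the bore at (411,327) is the right one. Purple (488,333), blue (497,391) and the new cartridge (387,201) are to be left alone.

```bash
cat >> h.py <<'E'
def rows(pos,yaw,n=None,op=0.05):
    """pos TCP, yaw = world angle of tool y (deg), tool straight down. prints delta rows"""
    T=pose(); y=np.deg2rad(yaw); ty=np.array([np.cos(y),np.sin(y),0]); tx=np.array([0,0,-1.]); 
    G=np.column_stack([tx,ty,np.cross(tx,ty)])
    rv=R.from_matrix(T[:3,:3].T@G).as_rotvec(degrees=True)
    d=np.array(pos)-T[:3,3]
    k=n or int(max(np.ceil(np.linalg.norm(d)/.035),np.ceil(np.linalg.norm(rv)/6),1))
    print("d",d.round(4),"tool",(T[:3,:3].T@d).round(4),"rv",rv.round(2),"rows",k)
    for i in range(k):
        Ri=T[:3,:3]@R.from_rotvec(rv*i/k,degrees=True).as_matrix()
        print([*[float(round(x,4)) for x in Ri.T@d/k],*[float(round(x,2)) for x in rv/k],op],end=",")
    print()
E
python3 - <<'E'
from h import *
print(np.round(calibration("wrist")["hand_eye"],3),calibration("wrist")["fx"])
rows([0.48,0.305,0.31],102.6)
E
```

```text
[[ 0.    -0.296  0.955 -0.142]
 [ 1.    -0.    -0.001 -0.   ]
 [ 0.     0.955  0.296 -0.075]
 [ 0.     0.     0.     1.   ]] 334.76110439386366
d [ 0.2032 -0.2553  0.0787] tool [-0.0787 -0.1389  0.2953] rv [-38.89   0.     0.  ] rows 10
[-0.0079, -0.0139, 0.0295, -3.89, 0.0, 0.0, 0.05],[-0.0079, -0.0159, 0.0285, -3.89, 0.0, 0.0, 0.05],[-0.0079, -0.0178, 0.0274, -3.89, 0.0, 0.0, 0.05],[-0.0079, -0.0196, 0.0261, -3.89, 0.0, 0.0, 0.05],[-0.0079, -0.0213, 0.0247, -3.89, 0.0, 0.0, 0.05],[-0.0079, -0.0229, 0.0232, -3.89, 0.0, 0.0, 0.05],[-0.0079, -0.0245, 0.0216, -3.89, 0.0, 0.0, 0.05],[-0.0079, -0.0259, 0.0199, -3.89, 0.0, 0.0, 0.05],[-0.0079, -0.0272, 0.0181, -3.89, 0.0, 0.0, 0.05],[-0.0079, -0.0283, 0.0162, -3.89, 0.0, 0.0, 0.05],
```

Emit:
arm_command([
  [[-0.008,-0.014,0.0295,-3.9,0,0,0.05],[-0.008,-0.016,0.0285,-3.9,0,0,0.05],[-0.008,-0.018,0.0275,-3.9,0,0,0.05],[-0.008,-0.0195,0.026,-3.9,0,0,0.05],[-0.008,-0.0215,0.0245,-3.9,0,0,0.05],[-0.008,-0.023,0.023,-3.9,0,0,0.05],[-0.008,-0.0245,0.0215,-3.9,0,0,0.05],[-0.008,-0.026,0.02,-3.9,0,0,0.05],[-0.008,-0.027,0.018,-3.9,0,0,0.05],[-0.008,-0.0285,0.016,-3.9,0,0,0.05],[0,0,0,0,0,0,0.05]],
])

```text
t: 2.12
tool_pos: [0.4901, 0.2973, 0.314]
tool_rot: [-0.209, 1.56, 0.205]
contact_force: [-0.4, 0.6, -0.0]
opening: 0.0501
```

```bash
python3 - <<'E'
from h import *
np.set_printoptions(precision=4,suppress=True)
print(pose()[:3,3])
im,c=snap("wrist","w1.png")
for n in("hook","tee_hex","tee_socket","hook_seat","stand"):
    for r in mark_of("wrist",n)[:3]:
        P=w(c,r["at"]); print(n,round(r["conf"],2),P,px(c,P).round())
for r in cut_out("wrist","hook")[:3]:
    m=r["mask"]; v,u=np.nonzero(m); print(r["conf"],m.sum(),u.min(),u.max(),v.min(),v.max())
E
```

```text
[0.4901 0.2973 0.314 ]
hook 0.95 [0.3864 0.3387 0.0879] [328.  73.]
hook 0.81 [0.4281 0.4885 0.0887] [445. 149.]
hook 0.74 [0.5312 0.2225 0.1098] [186. 181.]
tee_hex 0.97 [0.5295 0.2204 0.1085] [184. 178.]
tee_hex 0.37 [ 0.5266  0.3033 -0.0005] [260. 171.]
tee_socket 0.84 [0.5203 0.3797 0.11  ] [328. 207.]
hook_seat 0.87 [0.3847 0.3399 0.0027] [317.  75.]
hook_seat 0.6 [0.425  0.4873 0.0034] [412. 135.]
stand 0.65 [ 0.5256  0.301  -0.0002] [259. 170.]
0.92 1939 242 272 159 255
0.61 2104 409 511 135 172
```

View pics/w1.png

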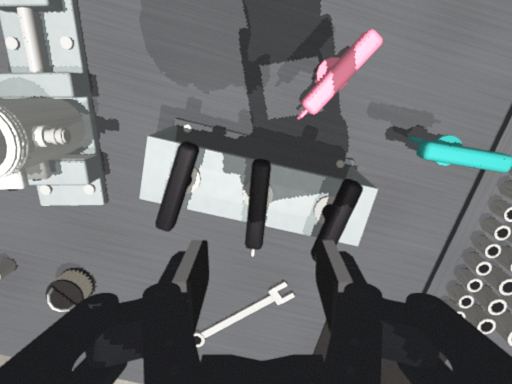

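The close view shows three black T-handles. Only the middle one has a steel eye, at (253,253) on its far end, so it is the pull hook; the pink (342,73) and turquoise (465,154) ones stand apart.

```bash
python3 - <<'E'
from h import *
np.set_printoptions(precision=4,suppress=True)
im,c=snap("wrist")
m=cut_out("wrist","hook")[0]["mask"]
hsv=im.max(2); m2=m&(hsv<70)
v,u=np.nonzero(m2)
P=np.array([ray(c,a,b,0.150)[:2] for a,b in zip(u,v)])
(cx,cy),(a,b),ang=cv2.minAreaRect((P*1000).astype(np.float32)); print(cx,cy,a,b,ang)
mu=P.mean(0); e=np.linalg.eigh(np.cov((P-mu).T))[1][:,1]; e*=np.sign(e[0]); y=np.degrees(np.arctan2(e[1],e[0]));print(mu,e,y)
c0=np.array([cx,cy])/1000
rows([*c0,0.20],90+y); rows([*c0,0.127],90+y)
E
```

```text
Traceback (most recent call last):
cv2.error: OpenCV(4.12.0) /io/opencv/modules/imgproc/src/convhull.cpp:143: error: (-215:Assertion failed) total >= 0 && (depth == CV_32F || depth == CV_32S) in function 'convexHull'
```

```bash
python3 - <<'E'
from h import *
np.set_printoptions(precision=4,suppress=True)
im,c=snap("wrist")
hsv=im.max(2)
reg=np.zeros(hsv.shape,bool); reg[140:262,228:290]=1
m2=(hsv<60)&reg
n,l,s,ce=cv2.connectedComponentsWithStats(m2.astype(np.uint8)); k=1+s[1:,4].argmax(); print(s[k],ce[k]); m2=l==k
v,u=np.nonzero(m2)
P=np.array([ray(c,a,b,0.150)[:2] for a,b in zip(u,v)])
r=cv2.minAreaRect((P*1000).astype(np.float32)); print(r)
mu=P.mean(0); e=np.linalg.eigh(np.cov((P-mu).T))[1][:,1]; e*=np.sign(e[0]); y=np.degrees(np.arctan2(e[1],e[0]));print(mu,e,y)
c0=np.array(r[0])/1000
rows([*c0,0.20],90+y)
for r in mark_of("wrist","stand"): print(r["conf"],w(c,r["at"]))
E
```

```text
[ 228  140   62  114 2959] [256.831  179.3258]
((511.51702880859375, 305.8185729980469), (113.70149230957031, 56.091590881347656), 16.725852966308594)
[0.4943 0.2983] [0.9954 0.0957] 5.492689143271014
d [ 0.0256  0.0042 -0.1115] tool [ 0.1115 -0.0027  0.0262] rv [ 9.9  -0.2   0.05] rows 4
[0.0279, -0.0007, 0.0066, 2.47, -0.05, 0.01, 0.05],[0.0279, -0.0004, 0.0066, 2.47, -0.05, 0.01, 0.05],[0.0279, -0.0001, 0.0065, 2.47, -0.05, 0.01, 0.05],[0.0279, 0.0002, 0.0065, 2.47, -0.05, 0.01, 0.05],
0.8 [0.5295 0.3032 0.0018]
```

```bash
python3 - <<'E'
from h import *
np.set_printoptions(precision=4,suppress=True)
im,c=snap("wrist")
g=im.max(2); print(g[200,[250,253,256,259,262,265,268,271]],g[150,[250,255,260,265]])
A=ray(c,261,160,.15);B=ray(c,254.5,248,.15);d=B-A;print(A,B,np.linalg.norm(d),(A+B)/2,np.degrees(np.arctan2(d[1],d[0])))
for r in cut_out("wrist","hook"):
    m=r["mask"]; 
    if m[200,258]:
        v,u=np.nonzero(m); P=np.array([ray(c,a,b,0.150)[:2] for a,b in zip(u,v)])
        mu=P.mean(0); e=np.linalg.eigh(np.cov((P-mu).T))[1][:,1]; print(mu,np.degrees(np.arctan2(*(e*np.sign(e[0]))[::-1])),cv2.minAreaRect((P*1000).astype(np.float32)))
E
```

```text
[ 34  38  42  33 148 177 146 142] [55 56 57 56]
[0.4749 0.2968 0.15  ] [0.563  0.3142 0.15  ] 0.0898064994703134 [0.519  0.3055 0.15  ] 11.144485675433696
[0.5228 0.3001] 9.903920702997619 ((527.8256225585938, 299.8582763671875), (97.33351135253906, 29.614299774169922), 3.129443883895874)
```

```bash
python3 - <<'E'
from h import *
rows([.522,.305,.19],101.1)
E
```

```text
d [ 0.0357  0.0038 -0.1217] tool [ 0.1216 -0.0057  0.0359] rv [ 4.25 -0.19  0.03] rows 4
[0.0304, -0.0014, 0.009, 1.06, -0.05, 0.01, 0.05],[0.0304, -0.0013, 0.009, 1.06, -0.05, 0.01, 0.05],[0.0304, -0.0011, 0.009, 1.06, -0.05, 0.01, 0.05],[0.0304, -0.0009, 0.009, 1.06, -0.05, 0.01, 0.05],
```

Emit:
arm_command([
  [[0.0304,-0.0014,0.009,1.06,0,0,0.05],[0.0304,-0.0013,0.009,1.06,0,0,0.05],[0.0304,-0.0011,0.009,1.06,0,0,0.05],[0.03,-0.001,0.009,1.06,0,0,0.05],[0,0,0,0,0,0,0.05]],
])

```text
t: 3.18
tool_pos: [0.5254, 0.3073, 0.192]
tool_rot: [-0.148, 1.558, 0.153]
contact_force: [-1.5, -0.5, -1.9]
opening: 0.05
```

```bash
python3 - <<'E'
from h import *
np.set_printoptions(precision=4,suppress=True)
im,c=snap("wrist","w2.png")
for r in mark_of("wrist","hook")[:3]:
    P=w(c,r["at"]); print(round(r["conf"],2),P,px(c,P).round())
rows([.522,.305,.127],101.1)
E
```

```text
0.95 [0.5254 0.3016 0.1105] [255. 197.]
d [-0.0051 -0.0035 -0.0713] tool [ 0.0712 -0.0027 -0.0068] rv [-0.03  0.88 -0.22] rows 3
[0.0237, -0.0009, -0.0023, -0.01, 0.29, -0.07, 0.05],[0.0237, -0.0009, -0.0021, -0.01, 0.29, -0.07, 0.05],[0.0237, -0.0009, -0.002, -0.01, 0.29, -0.07, 0.05],
```

View pics/w2.png

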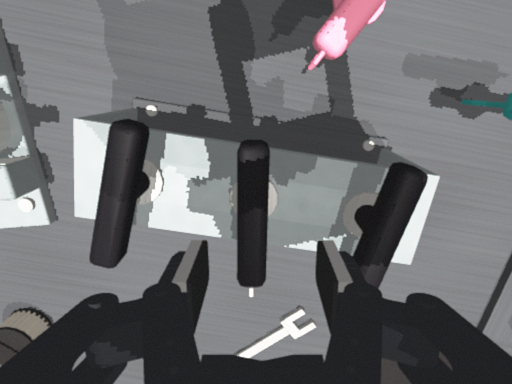

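The middle bar sits between the fingers, from (254,145) to (252,285), with its eye at the far end (251,293) and aligned with the fingers; both neighbours are clear of the fingers. I'll go down and grip.

Emit:
arm_command([
  [[0.022,-0.001,-0.001,0,0.3,0,0.05],[0.022,-0.001,-0.001,0,0.3,0,0.05],[0.02,-0.001,-0.001,0,0.2,0,0.05],[0,0,0,0,0,0,0.05]],
])

```text
t: 3.62
tool_pos: [0.5308, 0.3088, 0.1467]
tool_rot: [-0.145, 1.546, 0.162]
contact_force: [-0.6, -0.8, -0.2]
opening: 0.05
```

```bash
python3 - <<'E'
from h import *
rows([.523,.305,.127],101.1)
E
```

```text
d [-0.0078 -0.0038 -0.0197] tool [ 0.0195 -0.0024 -0.0088] rv [ 0.12  1.18 -0.49] rows 1
[0.0195, -0.0024, -0.0088, 0.12, 1.18, -0.49, 0.05],
```

Emit:
arm_command([
  [[0.01,-0.0012,-0.0045,0,0.6,-0.2,0.05],[0.0095,-0.0012,-0.0043,0,0.6,-0.3,0.05],[0,0,0,0,0,0,0.05]],
])

```text
t: 3.87
tool_pos: [0.5254, 0.3066, 0.1339]
tool_rot: [-0.153, 1.557, 0.156]
contact_force: [-0.1, 0.1, -0.4]
opening: 0.05
```

```bash
python3 - <<'E'
from h import *
rows([.523,.305,.127],101.1)
E
```

```text
d [-0.0024 -0.0016 -0.0069] tool [ 0.0068 -0.0011 -0.0028] rv [ 0.18  0.5  -0.08] rows 1
[0.0068, -0.0011, -0.0028, 0.18, 0.5, -0.08, 0.05],
```

Emit:
arm_command([
  [[0.007,-0.001,-0.003,0.2,0.5,0,0.05],[0.002,0,-0.001,0,0.2,0,0.05],[0,0,0,0,0,0,0.015],[0,0,0,0,0,0,0.0],[0,0,0,0,0,0,0.0],[0,0,0,0,0,0,0.0],[0,0,0,0,0,0,0.0],[0,0,0,0,0,0,0.0]],
], squeeze=90)

```text
t: 4.53
tool_pos: [0.5232, 0.3055, 0.1282]
tool_rot: [-0.15, 1.565, 0.154]
contact_force: [-0.0, -1.0, 0.8]
opening: 0.0166
```

```bash
python3 - <<'E'
from h import *
o=ctrl.get_obs(); print(o["tool_pos"],o["contact_force"],o["q"],o["opening"]); rows([.523,.305,.127],101.1)
E
```

```text
[0.52315979 0.30551104 0.1281681 ] [-0.02276343 -0.95077089  0.79414584] [ 0.40476403  0.09048902  1.75044238  0.00223962  1.29915295 -1.36017762] 0.016592163860783736
d [-0.0002 -0.0005 -0.0012] tool [ 0.0012 -0.0005 -0.0003] rv [-0.01  0.06 -0.14] rows 1
[0.0012, -0.0005, -0.0003, -0.01, 0.06, -0.14, 0.05],
```

Emit:
arm_command([
  [[-0.01,0,0,0,0,0,0.0],[-0.01,0,0,0,0,0,0.0],[-0.01,0,0,0,0,0,0.0],[0,0,0,0,0,0,0.0]],
])

```text
t: 4.87
tool_pos: [0.5227, 0.3054, 0.1605]
tool_rot: [-0.15, 1.566, 0.154]
contact_force: [0.8, 1.1, 0.2]
opening: 0.0165
```

```bash
python3 - <<'E'
from h import *
o=ctrl.get_obs(); print(o["tool_pos"],o["contact_force"]); rows([.5232,.3055,.25],101.1,n=8,op=0)
E
```

```text
[0.52274475 0.30537069 0.16052511] [0.75589621 1.12968562 0.18551701]
d [0.0005 0.0001 0.0895] tool [-0.0895  0.0002  0.0004] rv [-0.01 -0.03 -0.13] rows 8
[-0.0112, 0.0, 0.0001, -0.0, -0.0, -0.02, 0],[-0.0112, 0.0, 0.0001, -0.0, -0.0, -0.02, 0],[-0.0112, 0.0, 0.0001, -0.0, -0.0, -0.02, 0],[-0.0112, 0.0, 0.0001, -0.0, -0.0, -0.02, 0],[-0.0112, 0.0, 0.0001, -0.0, -0.0, -0.02, 0],[-0.0112, 0.0, 0.0001, -0.0, -0.0, -0.02, 0],[-0.0112, 0.0, 0.0001, -0.0, -0.0, -0.02, 0],[-0.0112, 0.0, 0.0001, -0.0, -0.0, -0.02, 0],
```

Clean. I'll keep lifting, then move on.

Emit:
arm_command([
  [[-0.012,0,0,0,0,0,0.0],[-0.012,0,0,0,0,0,0.0],[-0.012,0,0,0,0,0,0.0],[-0.012,0,0,0,0,0,0.0],[-0.015,0,0,0,0,0,0.0],[-0.02,0,0,0,0,0,0.0],[-0.025,0,0,0,0,0,0.0],[-0.03,0,0,0,0,0,0.0],[-0.02,0,0,0,0,0,0.0],[0,0,0,0,0,0,0.0]],
])

```text
t: 5.7
tool_pos: [0.5224, 0.3048, 0.3364]
tool_rot: [-0.149, 1.561, 0.155]
contact_force: [-0.2, 0.5, -0.1]
opening: 0.017
```

```bash
python3 - <<'E'
from h import *
o=ctrl.get_obs(); print(o["tool_pos"],o["contact_force"]); rows([.592,.045,.32],101.1,op=0)
E
```

```text
[0.52240044 0.3048452  0.33635737] [-0.19645539  0.52922265 -0.10247976]
d [ 0.0696 -0.2598 -0.0164] tool [ 0.0155 -0.2684  0.0182] rv [-0.    0.27 -0.2 ] rows 8
[0.0019, -0.0336, 0.0023, -0.0, 0.03, -0.02, 0],[0.002, -0.0336, 0.0023, -0.0, 0.03, -0.02, 0],[0.002, -0.0336, 0.0023, -0.0, 0.03, -0.02, 0],[0.002, -0.0336, 0.0023, -0.0, 0.03, -0.02, 0],[0.002, -0.0336, 0.0023, -0.0, 0.03, -0.02, 0],[0.002, -0.0336, 0.0023, -0.0, 0.03, -0.02, 0],[0.002, -0.0335, 0.0023, -0.0, 0.03, -0.02, 0],[0.002, -0.0335, 0.0023, -0.0, 0.03, -0.02, 0],
```

Emit:
arm_command([
  [[0,-0.015,0.002,0,0,0,0.0],[0,-0.028,0.002,0,0,0,0.0],[0,-0.034,0.002,0,0,0,0.0],[0.001,-0.034,0.002,0,0,0,0.0],[0.001,-0.034,0.002,0,0,0,0.0],[0.001,-0.034,0.002,0,0,0,0.0],[0.001,-0.034,0.002,0,0,0,0.0],[0.001,-0.028,0.002,0,0,0,0.0],[0.001,-0.015,0.002,0,0,0,0.0],[0,0,0,0,0,0,0.0],[0,0,0,0,0,0,0.0]],
])

```text
t: 6.62
tool_pos: [0.5901, 0.0477, 0.3263]
tool_rot: [-0.15, 1.562, 0.161]
contact_force: [-0.5, 0.3, -1.1]
opening: 0.0167
```

```bash
python3 - <<'E'
from h import *
np.set_printoptions(precision=4,suppress=True)
T=pose();print(T[:3,3])
im,c=snap("wrist","w3.png")
for n in("housing_rim","cartridge_bail","cartridge","hook","hook_seat"):
    for r in mark_of("wrist",n)[:2]:
        P=w(c,r["at"]); print(n,round(r["conf"],2),P,px(c,P).round(), (np.linalg.inv(T)@np.r_[P,1])[:3])
u,v=px(c,[.5335,.033,.12]).astype(int);print(u,v)
u0,v0=max(u-64,0),max(v-48,0); k=im[v0:v0+96,u0:u0+128][:,:,::-1]; print(u0,v0)
cv2.imwrite("pics/w3c.png",np.vstack([cv2.resize(im[:,:,::-1],(400,300)),cv2.resize(k,(400,300),interpolation=2)]))
E
```

```text
[0.5901 0.0477 0.3263]
cartridge_bail 0.82 [ 0.5271 -0.1125  0.0552] [136.  70.] [ 0.2698 -0.1466 -0.0942]
cartridge 0.82 [0.534  0.0306 0.0175] [256. 100.] [ 0.3085 -0.0079 -0.0594]
cartridge 0.63 [ 0.5301 -0.112  -0.0019] [151.  75.] [ 0.3269 -0.1471 -0.0913]
hook 0.56 [0.5936 0.0469 0.3091] [260. 244.] [ 0.0172 -0.0016  0.0032]
hook 0.44 [ 0.5402 -0.2569  0.0057] [35. 59.] [ 0.3182 -0.291  -0.1099]
257 104
193 56
```

View pics/w3c.png

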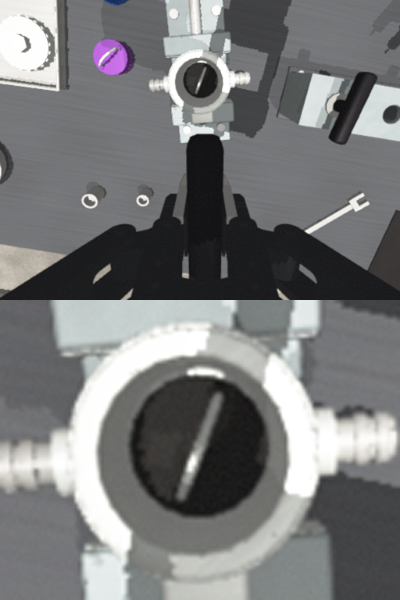

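```bash
python3 - <<'E'
from h import *
np.set_printoptions(precision=4,suppress=True)
T=pose(); im,c=snap("wrist")
for s in(263.1,87.4),(250.6,119.4): print(s,ray(c,*s,.055)[:2],ray(c,*s,.07)[:2])
for z in(.055,.07,.081):
    A=ray(c,263.1,87.4,z);B=ray(c,250.6,119.4,z);d=A-B;print(z,np.linalg.norm(d),(A+B)[:2]/2,np.degrees(np.arctan2(d[1],d[0])))
# rim: bright outer/inner
g=cv2.cvtColor(im,cv2.COLOR_RGB2GRAY)
H=cv2.HoughCircles(cv2.GaussianBlur(g[56:152,193:321],(3,3),0),cv2.HOUGH_GRADIENT,1,5,param1=80,param2=15,minRadius=15,maxRadius=48)
if H is not None:
    for a,b,r in H[0][:5]: print("circ",a+193,b+56,r,ray(c,a+193,b+56,.145)[:2])
for zo in(0,.003,.006):
    print(zo,[px(c,(T@np.array([x,0,zo-.045,1]))[:3]).round(1) for x in(-.0068,-.0288)])
col=g[150:260,262]; print(col.tolist())
print("bar row 200:",g[200,225:300].tolist())
E
```

```text
(263.1, 87.4) [0.5172 0.0372] [0.5171 0.037 ]
(250.6, 119.4) [0.5566 0.0297] [0.5551 0.0299]
0.055 0.04007428035107141 [0.5369 0.0335] 169.312027590583
0.07 0.03862187628591882 [0.5361 0.0334] 169.31202759058303
0.081 0.037556779971473546 [0.5356 0.0334] 169.31202759058303
circ 252.5 102.5 40.8 [0.5321 0.0292]
circ 254.5 107.5 28.6 [0.5362 0.0319]
circ 248.5 105.5 35.2 [0.5356 0.0261]
circ 259.5 109.5 31.9 [0.5371 0.0369]
circ 247.5 95.5 31.9 [0.5269 0.0235]
0 [array([263.4, 164.2]), array([263.6, 178. ])]
0.003 [array([263.4, 171.3]), array([263.6, 186.3])]
0.006 [array([263.3, 178.3]), array([263.6, 194.4])]
[198, 196, 194, 195, 190, 158, 105, 99, 130, 156, 207, 234, 233, 233, 233, 235, 233, 234, 234, 235, 219, 121, 36, 14, 22, 16, 17, 18, 22, 17, 20, 16, 21, 23, 18, 24, 17, 19, 20, 20, 20, 19, 25, 21, 23, 18, 17, 23, 20, 21, 21, 19, 20, 23, 16, 24, 23, 25, 22, 22, 24, 23, 25, 23, 20, 20, 20, 21, 23, 22, 22, 19, 20, 23, 19, 19, 20, 23, 22, 21, 21, 24, 20, 19, 23, 19, 15, 22, 19, 22, 21, 21, 24, 19, 19, 19, 20, 22, 18, 20, 24, 22, 23, 18, 20, 16, 22, 19, 20, 20]
bar row 200: [120, 119, 119, 119, 119, 119, 120, 119, 119, 120, 120, 121, 120, 81, 26, 17, 20, 18, 20, 20, 25, 16, 20, 19, 17, 17, 23, 19, 23, 29, 20, 26, 21, 20, 22, 19, 22, 21, 19, 23, 21, 25, 19, 20, 20, 19, 18, 16, 18, 21, 21, 18, 19, 24, 19, 24, 18, 19, 18, 18, 31, 95, 114, 116, 116, 116, 118, 118, 118, 117, 116, 117, 116, 115, 117]
```

The picture shows the bore from above with the black cartridge inside. The bail runs from (263,87) to (251,119), at world angle −10.7°. The hook is held well; only its bar shows, from (262,171). I'll turn so the hook's x is square to the bail, and look again from that side.

```bash
python3 - <<'E'
from h import *
rows([.526,-.0206,.325],-10.7,op=0,n=18)
E
```

```text
d [-0.0642 -0.07   -0.0024] tool [ 0.0016 -0.0557 -0.0769] rv [112.22  -0.14  -0.53] rows 18
[0.0001, -0.0031, -0.0043, 6.23, -0.01, -0.03, 0],[0.0001, -0.0035, -0.0039, 6.23, -0.01, -0.03, 0],[0.0001, -0.0039, -0.0035, 6.23, -0.01, -0.03, 0],[0.0001, -0.0043, -0.0031, 6.23, -0.01, -0.03, 0],[0.0001, -0.0046, -0.0026, 6.23, -0.01, -0.03, 0],[0.0001, -0.0049, -0.0021, 6.23, -0.01, -0.03, 0],[0.0001, -0.0051, -0.0015, 6.23, -0.01, -0.03, 0],[0.0001, -0.0052, -0.001, 6.23, -0.01, -0.03, 0],[0.0001, -0.0053, -0.0004, 6.23, -0.01, -0.03, 0],[0.0001, -0.0053, 0.0002, 6.23, -0.01, -0.03, 0],[0.0001, -0.0052, 0.0008, 6.23, -0.01, -0.03, 0],[0.0001, -0.0051, 0.0013, 6.23, -0.01, -0.03, 0],[0.0001, -0.0049, 0.0019, 6.23, -0.01, -0.03, 0],[0.0001, -0.0047, 0.0024, 6.23, -0.01, -0.03, 0],[0.0001, -0.0044, 0.0029, 6.23, -0.01, -0.03, 0],[0.0001, -0.0041, 0.0034, 6.23, -0.01, -0.03, 0],[0.0001, -0.0037, 0.0038, 6.23, -0.01, -0.03, 0],[0.0001, -0.0033, 0.0042, 6.23, -0.01, -0.03, 0],
```

Emit:
arm_command([
  [[0,-0.003,-0.0045,6.2,0,0,0],[0,-0.0035,-0.004,6.2,0,0,0],[0,-0.004,-0.0035,6.2,0,0,0],[0,-0.0045,-0.003,6.2,0,0,0],[0,-0.0045,-0.0025,6.2,0,0,0],[0,-0.005,-0.002,6.2,0,0,0],[0,-0.005,-0.0015,6.2,0,0,0],[0,-0.005,-0.001,6.2,0,0,0],[0,-0.0055,-0.0005,6.2,0,0,0],[0,-0.0055,0,6.2,0,0,0],[0,-0.005,0.001,6.2,0,0,0],[0,-0.005,0.0015,6.2,0,0,0],[0,-0.005,0.002,6.2,0,0,0],[0,-0.0045,0.0025,6.2,0,0,0],[0,-0.0045,0.003,6.2,0,0,0],[0,-0.004,0.0035,6.2,0,0,0],[0,-0.0035,0.004,6.2,0,0,0],[0,-0.0035,0.004,6.2,0,0,0],[0,0,0,0,0,0,0],[0,0,0,0,0,0,0]],
])

```text
t: 8.63
tool_pos: [0.5203, -0.0091, 0.3314]
tool_rot: [1.404, 1.078, -1.377]
contact_force: [-0.4, -0.7, -1.2]
opening: 0.0163
```

```bash
python3 - <<'E'
from h import *
np.set_printoptions(precision=4,suppress=True)
T=pose();print(T[:3,3],np.degrees(np.arctan2(T[1,1],T[0,1])),ctrl.get_obs()["q"])
im,c=snap("wrist","w4.png")
for n in("housing_rim","cartridge_bail","cartridge","hook","hook_seat"):
    for r in mark_of("wrist",n)[:2]:
        P=w(c,r["at"]); print(n,round(r["conf"],2),P,px(c,P).round(), (np.linalg.inv(T)@np.r_[P,1])[:3])
u,v=px(c,[.5355,.033,.1]).astype(int)
u0,v0=max(u-64,0),max(v-48,0); print(u0,v0)
cv2.imwrite("pics/w4c.png",cv2.resize(im[v0:v0+96,u0:u0+128][:,:,::-1],(640,480),interpolation=2))
E
```

```text
[ 0.5203 -0.0091  0.3314] -14.342192468555721 [-0.1658 -0.2478  1.7287  0.0099  1.6492  0.0852]
housing_rim 0.82 [0.5307 0.0257 0.1437] [261. 131.] [ 0.188  -0.0006 -0.0342]
cartridge_bail 0.85 [ 0.4249 -0.1324  0.0591] [214. 256.] [ 0.2701 -0.0647  0.146 ]
cartridge_bail 0.64 [0.5354 0.0358 0.0792] [262. 115.] [ 0.2527  0.0009 -0.0445]
cartridge 0.94 [0.5354 0.0304 0.0213] [263. 116.] [ 0.3105  0.0015 -0.0386]
cartridge 0.71 [ 0.4214 -0.1291 -0.0006] [217. 237.] [ 0.3297 -0.0696  0.1443]
hook 0.72 [ 0.5208 -0.0109  0.3124] [262. 240.] [0.019  0.0007 0.0019]
hook 0.44 [0.5338 0.0312 0.0178] [262. 116.] [ 0.314  -0.0002 -0.039 ]
199 71
```

View pics/w4c.png

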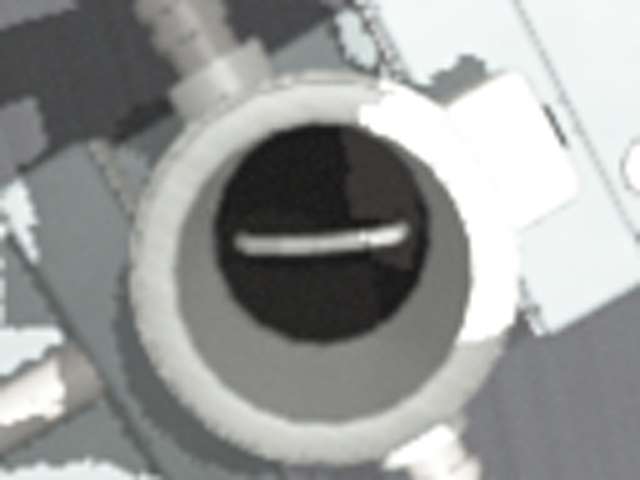

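```bash
python3 - <<'E'
from h import *
np.set_printoptions(precision=4,suppress=True)
T=pose(); im,c=snap("wrist")
A=ray(c,246.6,119,.055);B=ray(c,280,117.4,.055);d=B-A;print("bail feet mid",(A+B)[:2]/2,np.linalg.norm(d),np.degrees(np.arctan2(d[1],d[0])))
print("apex",ray(c,263,119.8,.081)[:2]); print("cap centre",ray(c,263.4,117.6,.055)[:2]); print("rim",ray(c,264,126,.145)[:2])
g=cv2.cvtColor(im,cv2.COLOR_RGB2GRAY); print(g[150:215,262].tolist())
for zo in(0,.003):
    print(zo,[px(c,(T@np.array([x,0,zo-.045,1]))[:3]).round(1) for x in(-.0068,-.0288)])
E
```

```text
bail feet mid [0.5355 0.0302] 0.04098806615829829 -11.823050833847315
apex [0.5349 0.0305]
cap centre [0.5358 0.0308]
rim [0.5349 0.0297]
[137, 137, 136, 136, 138, 169, 213, 215, 208, 204, 197, 193, 173, 131, 109, 114, 119, 122, 123, 126, 113, 67, 29, 24, 23, 17, 21, 21, 27, 25, 26, 25, 27, 27, 26, 29, 30, 27, 31, 29, 29, 27, 31, 25, 32, 30, 27, 32, 32, 28, 28, 29, 32, 30, 29, 30, 29, 32, 28, 30, 32, 35, 28, 31, 28]
0 [array([260.5, 164.3]), array([260.2, 178.1])]
0.003 [array([260.5, 171.3]), array([260.2, 186.3])]
```

```bash
python3 - <<'E'
from h import *
rows([.5378,.0492,.275],-11.3,op=0,n=4)
E
```

```text
d [ 0.0174  0.0585 -0.056 ] tool [ 0.0567  0.0017 -0.0604] rv [-3.16 -0.59 -0.58] rows 4
[0.0142, 0.0004, -0.0151, -0.79, -0.15, -0.14, 0],[0.0141, 0.0007, -0.0151, -0.79, -0.15, -0.14, 0],[0.0141, 0.0009, -0.0152, -0.79, -0.15, -0.14, 0],[0.014, 0.0011, -0.0152, -0.79, -0.15, -0.14, 0],
```

Emit:
arm_command([
  [[0.008,0.0005,-0.012,-0.8,-0.15,-0.15,0],[0.012,0.0005,-0.012,-0.8,-0.15,-0.15,0],[0.012,0.001,-0.012,-0.8,-0.15,-0.15,0],[0.012,0.001,-0.012,-0.8,-0.15,-0.15,0],[0.012,0.001,-0.012,0,0,0,0],[0,0,0,0,0,0,0],[0,0,0,0,0,0,0]],
])

```text
t: 9.57
tool_pos: [0.5386, 0.0562, 0.2665]
tool_rot: [1.342, 1.119, -1.351]
contact_force: [-0.1, -0.7, 0.0]
opening: 0.0165
```

```bash
python3 - <<'E'
from h import *
T=pose(); print(T[:3,3])
rows([.5378,.0492,.27],-11.3,op=0,n=2)
E
```

```text
[0.53862575 0.0562419  0.26654248]
d [-0.0008 -0.007   0.0035] tool [-0.0035  0.0005  0.0071] rv [0.59 0.08 0.33] rows 2
[-0.0017, 0.0002, 0.0035, 0.3, 0.04, 0.17, 0],[-0.0017, 0.0003, 0.0035, 0.3, 0.04, 0.17, 0],
```

Emit:
arm_command([
  [[0,0.0003,0.004,0.3,0,0.2,0],[0,0.0003,0.0025,0.3,0,0.1,0],[0,0,0,0,0,0,0],[0,0,0,0,0,0,0]],
])

```text
t: 9.9
tool_pos: [0.5379, 0.0489, 0.2666]
tool_rot: [1.352, 1.107, -1.355]
contact_force: [-0.1, 0.0, -1.6]
opening: 0.0164
```

```bash
python3 - <<'E'
from h import *
np.set_printoptions(precision=4,suppress=True)
T=pose(); print(T[:3,3])
im,c=snap("side","s2.png")
for n in("hook","hook_seat","housing_rim"):
    for r in mark_of("side",n)[:3]:
        P=w(c,r["at"]); print(n,round(r["conf"],2),P,px(c,P).round())
P=T@np.array([.0182+.0848,0,.002,1]);print("pred seat",P[:3],px(c,P[:3]))
u,v=px(c,[.5345,.0325,.2]).astype(int); print(u-50,v-38)
cv2.imwrite("pics/s2c.png",cv2.resize(im[v-38:v+38,u-50:u+50][:,:,::-1],(800,608)[:2],interpolation=2)[:600])
rows([.5378,.0492,.167],-11.3,op=0,n=10)
E
```

```text
[0.5379 0.0489 0.2666]
hook 0.77 [0.3856 0.3399 0.0913] [195. 149.]
hook 0.67 [0.5387 0.051  0.248 ] [238. 169.]
hook 0.45 [0.4266 0.4829 0.0892] [206. 126.]
hook_seat 0.76 [0.5364 0.0499 0.162 ] [238. 189.]
hook_seat 0.63 [0.4233 0.4886 0.0052] [207. 141.]
hook_seat 0.6 [ 0.7752  0.0733 -0.0057] [305. 212.]
housing_rim 0.55 [0.5324 0.0342 0.1439] [237. 196.]
pred seat [0.5375 0.0467 0.1636] [238.6443 189.3363]
187 146
d [-0.0001  0.     -0.0995] tool [ 0.0995 -0.0001 -0.0002] rv [-0.03  0.13  0.02] rows 10
[0.0099, -0.0, -0.0, -0.0, 0.01, 0.0, 0],[0.0099, -0.0, -0.0, -0.0, 0.01, 0.0, 0],[0.0099, -0.0, -0.0, -0.0, 0.01, 0.0, 0],[0.0099, -0.0, -0.0, -0.0, 0.01, 0.0, 0],[0.0099, -0.0, -0.0, -0.0, 0.01, 0.0, 0],[0.0099, -0.0, -0.0, -0.0, 0.01, 0.0, 0],[0.0099, -0.0, -0.0, -0.0, 0.01, 0.0, 0],[0.0099, -0.0, -0.0, -0.0, 0.01, 0.0, 0],[0.0099, -0.0, -0.0, -0.0, 0.01, 0.0, 0],[0.0099, -0.0, -0.0, -0.0, 0.01, 0.0, 0],
```

View pics/s2c.png

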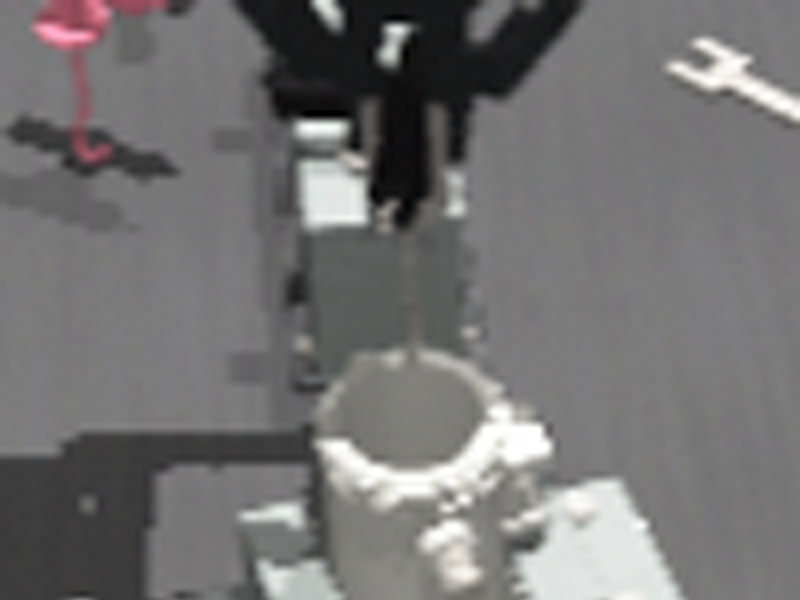

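The side crop shows the hook's shaft coming down at (413,300), with its bottom just over the back part of the bore's mouth at (413,355), as predicted. I'll lower it and watch the force.

Emit:
arm_command([
  [[0.012,0,0,0,0,0,0],[0.012,0,0,0,0,0,0],[0.012,0,0,0,0,0,0],[0.01,0,0,0,0,0,0],[0,0,0,0,0,0,0]],
])

```text
t: 10.52
tool_pos: [0.5376, 0.0488, 0.2157]
tool_rot: [1.352, 1.107, -1.355]
contact_force: [-0.2, 0.6, -2.1]
opening: 0.0166
```

```bash
python3 - <<'E'
from h import *
np.set_printoptions(precision=4,suppress=True)
rows([.5378,.0492,.167],-11.3,op=0,n=5); print(ctrl.get_obs()["contact_force"])
E
```

```text
d [ 0.0002  0.0004 -0.0487] tool [ 0.0487  0.0001 -0.0006] rv [-0.07  0.12  0.01] rows 5
[0.0097, 0.0, -0.0001, -0.01, 0.02, 0.0, 0],[0.0097, 0.0, -0.0001, -0.01, 0.02, 0.0, 0],[0.0097, 0.0, -0.0001, -0.01, 0.02, 0.0, 0],[0.0097, 0.0, -0.0001, -0.01, 0.02, 0.0, 0],[0.0097, 0.0, -0.0001, -0.01, 0.02, 0.0, 0],
[-0.2179  0.5584 -2.0736]
```

Emit:
arm_command([
  [[0.01,0,-0.0005,0,0,0,0],[0.01,0,0,0,0,0,0],[0.006,0,0,0,0,0,0],[0,0,0,0,0,0,0]],
])

```text
t: 10.85
tool_pos: [0.5366, 0.0495, 0.1847]
tool_rot: [1.35, 1.11, -1.358]
contact_force: [-0.3, 0.7, -1.3]
opening: 0.0164
```

```bash
python3 - <<'E'
from h import *
np.set_printoptions(precision=4,suppress=True)
rows([.5378,.0492,.167],-11.3,op=0,n=3); print(ctrl.get_obs()["contact_force"])
im,c=snap("wrist")
for n in("cartridge","cartridge_bail"):
  for r in mark_of("wrist",n)[:2]: print(n,r["conf"],w(c,r["at"]))
E
```

```text
d [ 0.0012 -0.0003 -0.0177] tool [ 0.0177  0.0013 -0.    ] rv [-0.06  0.15  0.21] rows 3
[0.0059, 0.0004, -0.0, -0.02, 0.05, 0.07, 0],[0.0059, 0.0004, -0.0, -0.02, 0.05, 0.07, 0],[0.0059, 0.0004, -0.0, -0.02, 0.05, 0.07, 0],
[-0.2617  0.6664 -1.345 ]
cartridge_bail 0.66 [ 0.5313 -0.1155  0.057 ]
```

No contact (J bottom is now level with the bail's wire). I'll go on down.

Emit:
arm_command([
  [[0.006,0.0005,0,0,0,0.1,0],[0.006,0.0004,0,0,0,0.1,0],[0.005,0.0004,0,0,0,0,0],[0,0,0,0,0,0,0]],
])

```text
t: 11.33
tool_pos: [0.541, 0.049, 0.1714]
tool_rot: [1.356, 1.101, -1.348]
contact_force: [0.2, -0.5, -1.9]
opening: 0.0167
```

```bash
python3 - <<'E'
from h import *
np.set_printoptions(precision=4,suppress=True)
tz=np.array([-.196,-.981])
p=np.array([.5345,.0325])-.002*tz
rows([.5378,.0492,.167],-11.3,op=0,n=3);print(p); rows([*p,.167],-11.3,op=0,n=4); print(ctrl.get_obs()["contact_force"])
E
```

```text
d [-0.0032  0.0002 -0.0044] tool [ 0.0043 -0.0032  0.0004] rv [-0.06  0.08 -0.51] rows 3
[0.0014, -0.0011, 0.0001, -0.02, 0.03, -0.17, 0],[0.0014, -0.0011, 0.0001, -0.02, 0.03, -0.17, 0],[0.0014, -0.0011, 0.0001, -0.02, 0.03, -0.17, 0],
[0.5349 0.0345]
d [-0.0061 -0.0145 -0.0044] tool [ 0.0043 -0.0032  0.0154] rv [-0.06  0.08 -0.51] rows 4
[0.0011, -0.0008, 0.0039, -0.01, 0.02, -0.13, 0],[0.0011, -0.0008, 0.0039, -0.01, 0.02, -0.13, 0],[0.0011, -0.0008, 0.0039, -0.01, 0.02, -0.13, 0],[0.0011, -0.0008, 0.0039, -0.01, 0.02, -0.13, 0],
[ 0.2461 -0.5254 -1.8866]
```

Emit:
arm_command([
  [[0.003,-0.002,0,0,0,-0.3,0],[0.0015,-0.001,0,0,0,-0.2,0],[0,0,0,0,0,0,0]],
])

```text
t: 11.58
tool_pos: [0.5378, 0.0496, 0.1662]
tool_rot: [1.352, 1.109, -1.355]
contact_force: [0.3, 0.1, -1.9]
opening: 0.0166
```

```bash
python3 - <<'E'
from h import *
rows([.5378,.0492,.167],-11.3,op=0,n=1); rows([.5349,.0345,.167],-11.3,op=0,n=4); print(ctrl.get_obs()["contact_force"])
E
```

```text
d [ 0.     -0.0004  0.0008] tool [-0.0008  0.0001  0.0004] rv [-0.06  0.08  0.06] rows 1
[-0.0008, 0.0001, 0.0004, -0.06, 0.08, 0.06, 0],
d [-0.0029 -0.0151  0.0008] tool [-0.0008  0.0002  0.0153] rv [-0.06  0.08  0.06] rows 4
[-0.0002, 0.0, 0.0038, -0.02, 0.02, 0.01, 0],[-0.0002, 0.0, 0.0038, -0.02, 0.02, 0.01, 0],[-0.0002, 0.0, 0.0038, -0.02, 0.02, 0.01, 0],[-0.0002, 0.0, 0.0038, -0.02, 0.02, 0.01, 0],
[ 0.27981333  0.14225736 -1.93000347]
```

Emit:
arm_command([
  [[0,0,0.004,0,0,0,0],[0,0,0.004,0,0,0,0],[0,0,0.004,0,0,0,0],[0,0,0.003,0,0,0,0],[0,0,0,0,0,0,0]],
])

```text
t: 12.0
tool_pos: [0.5347, 0.0332, 0.1666]
tool_rot: [1.352, 1.108, -1.355]
contact_force: [-0.1, -1.1, -1.2]
opening: 0.0164
```

```bash
python3 - <<'E'
from h import *
rows([.5349,.0345,.167],-11.3,op=0,n=1); print(ctrl.get_obs()["contact_force"])
E
```

```text
d [0.0002 0.0013 0.0004] tool [-0.0004 -0.0001 -0.0013] rv [-0.05  0.09  0.01] rows 1
[-0.0004, -0.0001, -0.0013, -0.05, 0.09, 0.01, 0],
[-0.07062702 -1.11427031 -1.22402944]
```

Emit:
arm_command([
  [[-0.003,0,-0.0012,0,0,0,0],[-0.005,0,0,0,0,0,0],[-0.005,0,0,0,0,0,0],[-0.005,0,0,0,0,0,0],[-0.004,0,0,0,0,0,0],[0,0,0,0,0,0,0],[0,0,0,0,0,0,0]],
])

```text
t: 12.58
tool_pos: [0.5348, 0.0344, 0.191]
tool_rot: [1.353, 1.108, -1.355]
contact_force: [0.1, 0.1, -3.9]
opening: 0.0165
```

```bash
python3 - <<'E'
from h import *
rows([.5349,.0345,.167],-11.3,op=0,n=1); print(ctrl.get_obs()["contact_force"])
im,c=snap("top","t2.png")
np.set_printoptions(precision=4,suppress=True)
for cam in("top","side"):
  im,c=snap(cam)
  for n in("cartridge","cartridge_bail"):
    for r in mark_of(cam,n)[:4]: print(cam,n,round(r["conf"],2),w(c,r["at"]))
E
```

```text
d [ 0.0001  0.0001 -0.024 ] tool [ 0.024   0.0001 -0.0001] rv [-0.07  0.07  0.01] rows 1
[0.024, 0.0001, -0.0001, -0.07, 0.07, 0.01, 0],
[ 0.10025767  0.07455576 -3.87144147]
top cartridge 0.63 [ 0.5273 -0.1135 -0.0019]
top cartridge 0.54 [ 0.4221 -0.1264  0.0014]
top cartridge_bail 0.82 [ 0.4254 -0.1291  0.063 ]
top cartridge_bail 0.65 [ 0.5289 -0.1116  0.0607]
side cartridge 0.83 [ 0.4235 -0.1294 -0.0031]
side cartridge 0.49 [ 0.5309 -0.1126 -0.0014]
side cartridge_bail 0.69 [ 0.5309 -0.1122  0.0597]
side cartridge_bail 0.58 [ 0.4239 -0.1337  0.0595]
```

The vertical force dropped by about 2 N, so the cartridge is on the hook. I'll draw it out gently and straight up.

Emit:
arm_command([
  [[-0.006,0,0,0,0,0,0],[-0.008,0,0,0,0,0,0],[-0.008,0,0,0,0,0,0],[-0.008,0,0,0,0,0,0],[-0.008,0,0,0,0,0,0],[-0.006,0,0,0,0,0,0],[0,0,0,0,0,0,0]],
])

```text
t: 13.52
tool_pos: [0.5349, 0.0344, 0.2399]
tool_rot: [1.353, 1.108, -1.355]
contact_force: [-1.0, -0.1, -2.2]
opening: 0.0169
```

```bash
python3 - <<'E'
from h import *
rows([.5349,.0345,.35],-11.3,op=0,n=12); print(ctrl.get_obs()["contact_force"])
E
```

```text
d [-0.000e+00  1.000e-04  1.101e-01] tool [-0.1101 -0.      0.    ] rv [-0.08  0.07  0.01] rows 12
[-0.0092, -0.0, 0.0, -0.01, 0.01, 0.0, 0],[-0.0092, -0.0, 0.0, -0.01, 0.01, 0.0, 0],[-0.0092, -0.0, 0.0, -0.01, 0.01, 0.0, 0],[-0.0092, -0.0, 0.0, -0.01, 0.01, 0.0, 0],[-0.0092, -0.0, 0.0, -0.01, 0.01, 0.0, 0],[-0.0092, -0.0, -0.0, -0.01, 0.01, 0.0, 0],[-0.0092, -0.0, -0.0, -0.01, 0.01, 0.0, 0],[-0.0092, -0.0, -0.0, -0.01, 0.01, 0.0, 0],[-0.0092, -0.0, -0.0, -0.01, 0.01, 0.0, 0],[-0.0092, -0.0, -0.0, -0.01, 0.01, 0.0, 0],[-0.0092, -0.0, -0.0, -0.01, 0.01, 0.0, 0],[-0.0092, -0.0, -0.0, -0.01, 0.01, 0.0, 0],
[-1.01950289 -0.0646105  -2.2491651 ]
```

Emit:
arm_command([
  [[-0.006,0,0,0,0,0,0],[-0.01,0,0,0,0,0,0],[-0.01,0,0,0,0,0,0],[-0.01,0,0,0,0,0,0],[-0.01,0,0,0,0,0,0],[-0.01,0,0,0,0,0,0],[-0.01,0,0,0,0,0,0],[-0.01,0,0,0,0,0,0],[-0.01,0,0,0,0,0,0],[-0.01,0,0,0,0,0,0],[-0.008,0,0,0,0,0,0],[-0.005,0,0,0,0,0,0],[0,0,0,0,0,0,0]],
])

```text
t: 14.6
tool_pos: [0.5352, 0.0345, 0.3631]
tool_rot: [1.355, 1.106, -1.352]
contact_force: [0.0, -0.8, -2.7]
opening: 0.0166
```

```bash
python3 - <<'E'
from h import *
np.set_printoptions(precision=4,suppress=True)
print(pose()[:3,3],ctrl.get_obs()["contact_force"])
im,c=snap("side","s3.png")
for n in("cartridge","cartridge_bail","hook_seat","tray","cap"):
    for r in mark_of("side",n)[:3]: print(n,round(r["conf"],2),w(c,r["at"]))
u,v=px(c,[.53,.0,.2]).astype(int);print(u-100,v-75)
cv2.imwrite("pics/s3c.png",cv2.resize(im[v-75:v+75,u-100:u+100][:,:,::-1],(800,600),interpolation=2))
E
```

```text
[0.5352 0.0345 0.3631] [ 0.0119 -0.7827 -2.7316]
cartridge 0.85 [0.5341 0.032  0.1997]
cartridge 0.8 [ 0.5308 -0.1101 -0.0003]
cartridge 0.73 [ 0.4222 -0.1304 -0.004 ]
cartridge_bail 0.68 [ 0.4231 -0.1311  0.0606]
cartridge_bail 0.59 [0.5363 0.0316 0.2623]
cartridge_bail 0.56 [ 0.5299 -0.1119  0.0637]
hook_seat 0.72 [0.5361 0.0358 0.2577]
hook_seat 0.61 [0.387  0.3455 0.0016]
hook_seat 0.47 [0.4267 0.4865 0.0056]
tray 0.67 [ 0.5321 -0.3147 -0.0019]
cap 0.57 [ 0.5363 -0.2555  0.0038]
136 117
```

View pics/s3c.png

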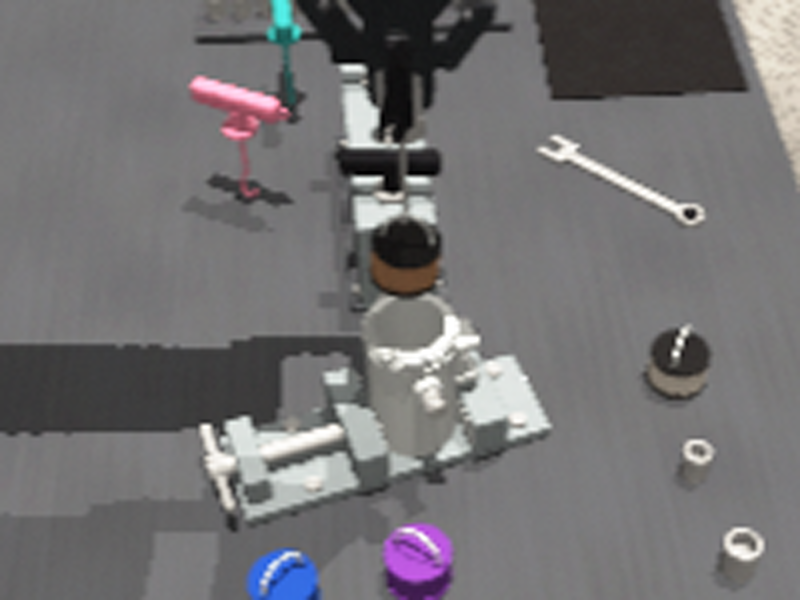

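The side crop shows the cartridge hanging upright on the hook at (406,258), its underside clear of the rim at (410,310). I'll carry it smoothly in −y to the tray.

Emit:
arm_command([
  [[0,0.0005,0.003,0,0,0,0],[0,0.001,0.006,0,0,0,0],[0,0.002,0.009,0,0,0,0],[0,0.0025,0.012,0,0,0,0],[0,0.003,0.015,0,0,0,0],[0,0.0035,0.018,0,0,0,0],[0,0.004,0.021,0,0,0,0],[0,0.0045,0.022,0,0,0,0],[0,0.0045,0.022,0,0,0,0],[0,0.0045,0.022,0,0,0,0],[0,0.0045,0.022,0,0,0,0],[0,0.0045,0.022,0,0,0,0],[0,0.0045,0.022,0,0,0,0],[0,0.0045,0.022,0,0,0,0],[0,0.004,0.02,0,0,0,0],[0,0.0035,0.017,0,0,0,0],[0,0.003,0.014,0,0,0,0],[0,0.002,0.011,0,0,0,0],[0,0.0015,0.008,0,0,0,0],[0,0.001,0.005,0,0,0,0]],
])

```text
t: 16.57
tool_pos: [0.5259, -0.319, 0.3565]
tool_rot: [1.354, 1.105, -1.37]
contact_force: [0.8, 0.1, -2.2]
opening: 0.0167
```

```bash
python3 - <<'E'
from h import *
np.set_printoptions(precision=4,suppress=True)
print(pose()[:3,3],ctrl.get_obs()["contact_force"])
for cam in("side","top"):
  im,c=snap(cam)
  for n in("cartridge","tray","cap"):
    for r in mark_of(cam,n)[:3]: print(cam,n,round(r["conf"],2),w(c,r["at"]))
  if cam=="top":
    m=cut_out(cam,"tray")
    if m: print(cv2.minAreaRect((np.array([ray(c,u,v,.026)[:2] for v,u in np.argwhere(m[0]["mask"])])*1000).astype(np.float32)))
rows([.532,-.367,.36],-11.3,op=0)
E
```

```text
[ 0.5259 -0.319   0.3565] [ 0.8062  0.0874 -2.2456]
side cartridge 0.65 [ 0.5232 -0.3184  0.2536]
side cartridge 0.61 [ 0.5209 -0.3261  0.1964]
side cartridge 0.5 [ 0.4217 -0.1291 -0.0059]
side tray 0.9 [ 0.5301 -0.3119 -0.0036]
side cap 0.82 [ 0.5358 -0.2565  0.0039]
top cartridge 0.71 [ 0.5248 -0.3207  0.1969]
top cartridge 0.67 [ 0.4242 -0.1287  0.0009]
top cartridge 0.51 [ 0.5239 -0.1116 -0.0026]
top tray 0.66 [ 0.5341 -0.3175  0.0049]
top cap 0.86 [ 0.5398 -0.2534 -0.0023]
((533.6729736328125, -312.51123046875), (144.8225860595703, 239.3262481689453), 3.805048942565918)
d [ 0.0055 -0.05    0.003 ] tool [-0.0028  0.0157  0.0478] rv [-0.54  0.34  0.39] rows 2
[-0.0014, 0.0078, 0.0239, -0.27, 0.17, 0.2, 0],[-0.0015, 0.0077, 0.024, -0.27, 0.17, 0.2, 0],
```

Emit:
arm_command([
  [[0,0.0015,0.004,0,0.05,0.1,0],[0,0.003,0.008,-0.1,0.1,0.1,0],[0,0.004,0.01,-0.1,0.1,0.1,0],[0,0.004,0.01,-0.1,0,0.1,0],[0,0.003,0.008,-0.1,0,0,0],[0,0.0015,0.004,0,0,0,0],[0.004,0,0.001,0,0,0,0],[0.008,0,0,0,0,0,0],[0.012,0,0,0,0,0,0],[0.014,0,0,0,0,0,0],[0.014,0,0,0,0,0,0],[0.014,0,0,0,0,0,0],[0.014,0,0,0,0,0,0],[0.012,0,0,0,0,0,0],[0.01,0,0,0,0,0,0],[0.007,0,0,0,0,0,0],[0.004,0,0,0,0,0,0],[0,0,0,0,0,0,0]],
])

```text
t: 18.52
tool_pos: [0.5326, -0.3661, 0.2255]
tool_rot: [1.353, 1.119, -1.356]
contact_force: [-0.5, 0.7, -3.5]
opening: 0.0167
```

```bash
python3 - <<'E'
from h import *
np.set_printoptions(precision=4,suppress=True)
print(pose()[:3,3],ctrl.get_obs()["contact_force"])
rows([.5355,-.367,.176],-11.3,op=0)
for cam in("side","top"):
  im,c=snap(cam)
  for n in("cartridge",):
    for r in mark_of(cam,n)[:3]: print(cam,n,round(r["conf"],2),w(c,r["at"]))
E
```

```text
[ 0.5326 -0.3661  0.2255] [-0.5078  0.6789 -3.5102]
d [ 0.0029 -0.0009 -0.0495] tool [0.0494 0.0034 0.0005] rv [ 0.04 -0.22  0.44] rows 2
[0.0247, 0.0017, 0.0003, 0.02, -0.11, 0.22, 0],[0.0247, 0.0016, 0.0002, 0.02, -0.11, 0.22, 0],
side cartridge 0.92 [ 0.5282 -0.3695  0.0616]
side cartridge 0.72 [ 0.4217 -0.129  -0.0021]
top cartridge 0.63 [ 0.5253 -0.1121 -0.0015]
top cartridge 0.62 [ 0.5289 -0.366   0.0665]
top cartridge 0.52 [ 0.4229 -0.1297  0.002 ]
```

Emit:
arm_command([
  [[0.005,0.001,0,0,0,0.1,0],[0.009,0.001,0,0,0,0.1,0],[0.009,0.001,0,0,0,0.1,0],[0.009,0,0,0,0,0.1,0],[0.007,0,0,0,0,0,0],[0.005,0,0,0,0,0,0],[0.003,0,0,0,0,0,0],[0,0,0,0,0,0,0]],
])

```text
t: 19.38
tool_pos: [0.5379, -0.3686, 0.1789]
tool_rot: [1.355, 1.103, -1.348]
contact_force: [0.3, 0.3, -2.8]
opening: 0.0167
```

```bash
python3 - <<'E'
from h import *
np.set_printoptions(precision=4,suppress=True)
print(pose()[:3,3],ctrl.get_obs()["contact_force"])
rows([.5355,-.367,.155],-11.3,op=0)
E
```

```text
[ 0.5379 -0.3686  0.1789] [ 0.2537  0.3302 -2.784 ]
d [-0.0024  0.0016 -0.0239] tool [ 0.0239 -0.0028 -0.0011] rv [ 0.01  0.03 -0.43] rows 1
[0.0239, -0.0028, -0.0011, 0.01, 0.03, -0.43, 0],
```

Emit:
arm_command([
  [[0.004,0,0,0,0,0,0],[0.004,0,0,0,0,0,0],[0.003,0,0,0,0,0,0],[0.003,0,0,0,0,0,0],[0.003,0,0,0,0,0,0],[0.003,0,0,0,0,0,0],[0.003,0,0,0,0,0,0],[0.003,0,0,0,0,0,0],[0.002,0,0,0,0,0,0],[0,0,0,0,0,0,0],[0,0,0,0,0,0,0]],
])

```text
t: 20.3
tool_pos: [0.5398, -0.3702, 0.1516]
tool_rot: [1.355, 1.097, -1.346]
contact_force: [0.0, 0.4, -0.8]
opening: 0.0164
```

```bash
python3 - <<'E'
from h import *
np.set_printoptions(precision=4,suppress=True)
print(pose()[:3,3],ctrl.get_obs()["contact_force"])
rows([.5375,-.3686,.152],-11.3,op=0)
for cam in("side","top"):
  im,c=snap(cam,"p_"+cam+".png")
  for n in("cartridge","cartridge_bail","hook_seat"):
    for r in mark_of(cam,n)[:4]:
      P=w(c,r["at"])
      if P[1]<-.2: print(cam,n,round(r["conf"],2),P)
im,c=snap("side"); u,v=px(c,[.535,-.36,.05]).astype(int);print(u-50,v-38)
cv2.imwrite("pics/s4c.png",cv2.resize(im[v-38:v+37,u-50:u+50][:,:,::-1],(800,600),interpolation=2))
E
```

```text
[ 0.5398 -0.3702  0.1516] [ 0.0195  0.3704 -0.7686]
d [-0.0023  0.0016  0.0004] tool [-0.0005 -0.0025 -0.0012] rv [ 0.02  0.21 -0.73] rows 1
[-0.0005, -0.0025, -0.0012, 0.02, 0.21, -0.73, 0],
side cartridge 0.52 [ 0.5357 -0.3748  0.0005]
side cartridge_bail 0.59 [ 0.5329 -0.3678  0.0625]
side hook_seat 0.72 [ 0.5412 -0.3716  0.047 ]
top cartridge 0.72 [ 0.5367 -0.3724  0.0028]
top cartridge_bail 0.57 [ 0.5367 -0.3671  0.0635]
top hook_seat 0.52 [ 0.5385 -0.3752  0.0514]
197 292
```

View pics/s4c.png

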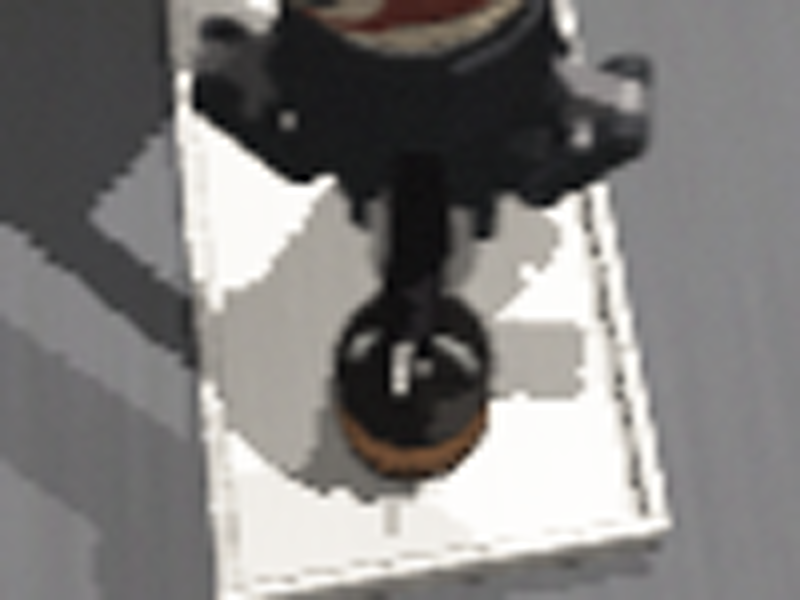

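The crop shows the cartridge upright on the tray's free floor, with the lowered hook bottom at (402,368) inside the bail. I'll back the hook out along −x of the hook.

Emit:
arm_command([
  [[0,-0.001,-0.004,0,0,-0.3,0],[0,-0.001,-0.004,0,0,-0.3,0],[0,0,-0.004,0,0,0,0],[0,0,-0.004,0,0,0,0],[0,0,-0.003,0,0,0,0],[0,0,0,0,0,0,0]],
])

```text
t: 21.25
tool_pos: [0.5418, -0.3489, 0.1516]
tool_rot: [1.35, 1.106, -1.354]
contact_force: [-0.1, -0.4, -0.7]
opening: 0.0165
```

```bash
python3 - <<'E'
from h import *
np.set_printoptions(precision=4,suppress=True)
print(pose()[:3,3],ctrl.get_obs()["contact_force"])
rows([.5375,-.3686,.152],-11.3,op=0)
for cam in("side","top"):
  im,c=snap(cam)
  for n in("cartridge","cartridge_bail","hook_seat"):
    for r in mark_of(cam,n)[:4]:
      P=w(c,r["at"])
      if P[1]<-.2: print(cam,n,round(r["conf"],2),P)
E
```

```text
[ 0.5418 -0.3489  0.1516] [-0.143  -0.3583 -0.7476]
d [-0.0043 -0.0197  0.0004] tool [-0.0003 -0.0004  0.0202] rv [ 0.03  0.19 -0.08] rows 1
[-0.0003, -0.0004, 0.0202, 0.03, 0.19, -0.08, 0],
side cartridge 0.72 [ 0.5366 -0.3744  0.0029]
side cartridge_bail 0.71 [ 0.532  -0.3711  0.0634]
side hook_seat 0.56 [ 0.5404 -0.3486  0.0486]
top cartridge 0.61 [ 0.5361 -0.3746  0.0042]
top cartridge_bail 0.76 [ 0.5355 -0.369   0.0617]
top hook_seat 0.68 [ 0.539  -0.3514  0.0506]
```

Emit:
arm_command([
  [[-0.005,0,0,0,0,0,0],[-0.01,0,0,0,0,0,0],[-0.01,0,0,0,0,0,0],[-0.015,0,0,0,0,0,0],[-0.02,0,0,0,0,0,0],[-0.03,0,0,0,0,0,0],[-0.03,0,0,0,0,0,0],[-0.03,0,0,0,0,0,0],[-0.02,0,0,0,0,0,0],[0,0,0,0,0,0,0]],
])

```text
t: 22.48
tool_pos: [0.5405, -0.3494, 0.3367]
tool_rot: [1.352, 1.102, -1.354]
contact_force: [0.2, -0.3, -0.7]
opening: 0.0162
```

```bash
python3 - <<'E'
from h import *
np.set_printoptions(precision=4,suppress=True)
T=pose();print(T[:3,3],ctrl.get_obs()["contact_force"])
for cam in("side","top"):
  im,c=snap(cam)
  for n in("cartridge",):
    for r in mark_of(cam,n)[:4]:
      P=w(c,r["at"])
      if P[1]<-.2: print(cam,n,round(r["conf"],2),P)
rows([.5232,.15,.335],101.1,op=0,n=20)
E
```

```text
[ 0.5405 -0.3494  0.3367] [ 0.1911 -0.3232 -0.7293]
side cartridge 0.87 [ 0.5359 -0.3756  0.0006]
top cartridge 0.68 [ 0.538  -0.3742  0.005 ]
d [-0.0154  0.4978  0.0079] tool [-0.0062 -0.1135 -0.4849] rv [-112.49   -0.54    0.24] rows 20
[-0.0003, -0.0057, -0.0242, -5.62, -0.03, 0.01, 0],[-0.0003, -0.0033, -0.0247, -5.62, -0.03, 0.01, 0],[-0.0003, -0.0008, -0.0249, -5.62, -0.03, 0.01, 0],[-0.0003, 0.0016, -0.0248, -5.62, -0.03, 0.01, 0],[-0.0004, 0.004, -0.0246, -5.62, -0.03, 0.01, 0],[-0.0004, 0.0064, -0.0241, -5.62, -0.03, 0.01, 0],[-0.0004, 0.0088, -0.0233, -5.62, -0.03, 0.01, 0],[-0.0004, 0.011, -0.0223, -5.62, -0.03, 0.01, 0],[-0.0004, 0.0131, -0.0212, -5.62, -0.03, 0.01, 0],[-0.0004, 0.0151, -0.0198, -5.62, -0.03, 0.01, 0],[-0.0004, 0.017, -0.0182, -5.62, -0.03, 0.01, 0],[-0.0004, 0.0187, -0.0164, -5.62, -0.03, 0.01, 0],[-0.0004, 0.0202, -0.0145, -5.62, -0.03, 0.01, 0],[-0.0004, 0.0216, -0.0125, -5.62, -0.03, 0.01, 0],[-0.0004, 0.0227, -0.0103, -5.62, -0.03, 0.01, 0],[-0.0004, 0.0236, -0.008, -5.62, -0.03, 0.01, 0],[-0.0004, 0.0242, -0.0057, -5.62, -0.03, 0.01, 0],[-0.0004, 0.0247, -0.0033, -5.62, -0.03, 0.01, 0],[-0.0004, 0.0249, -0.0008, -5.62, -0.03, 0.01, 0],[-0.0004, 0.0248, 0.0016, -5.62, -0.03, 0.01, 0],
```

Emit:
arm_command([
  [[0,-0.003,-0.012,-5.6,0,0,0],[0,-0.003,-0.025,-5.6,0,0,0],[0,-0.001,-0.025,-5.6,0,0,0],[0,0.0015,-0.025,-5.6,0,0,0],[0,0.004,-0.0245,-5.6,0,0,0],[0,0.0065,-0.024,-5.6,0,0,0],[0,0.009,-0.0235,-5.6,0,0,0],[0,0.011,-0.0225,-5.6,0,0,0],[0,0.013,-0.021,-5.6,0,0,0],[0,0.015,-0.02,-5.6,0,0,0],[0,0.017,-0.018,-5.6,0,0,0],[0,0.0185,-0.0165,-5.6,0,0,0],[0,0.02,-0.0145,-5.6,0,0,0],[0,0.0215,-0.0125,-5.6,0,0,0],[0,0.0225,-0.0105,-5.6,0,0,0],[0,0.0235,-0.008,-5.6,0,0,0],[0,0.024,-0.0055,-5.6,0,0,0],[0,0.0245,-0.0035,-5.6,0,0,0],[0,0.025,-0.001,-5.6,0,0,0],[0,0.0125,0.001,-5.6,0,0,0]],
])

```text
t: 24.35
tool_pos: [0.4811, 0.1479, 0.2742]
tool_rot: [-0.18, 1.658, 0.254]
contact_force: [-0.4, -0.3, -0.3]
opening: 0.0166
```

```bash
python3 - <<'E'
from h import *
np.set_printoptions(precision=4,suppress=True)
T=pose();print(T[:3,3],ctrl.get_obs()["contact_force"])
rows([.5232,.3055,.29],101.1,op=0)
E
```

```text
[0.4811 0.1479 0.2742] [-0.3599 -0.262  -0.2756]
d [0.0421 0.1576 0.0158] tool [-0.0149  0.1413  0.0817] rv [ 4.55 -5.33 -3.17] rows 5
[-0.003, 0.0283, 0.0163, 0.91, -1.07, -0.63, 0],[-0.003, 0.0285, 0.0159, 0.91, -1.07, -0.63, 0],[-0.003, 0.0287, 0.0156, 0.91, -1.07, -0.63, 0],[-0.0031, 0.0289, 0.0151, 0.91, -1.07, -0.63, 0],[-0.0031, 0.0291, 0.0147, 0.91, -1.07, -0.63, 0],
```

Emit:
arm_command([
  [[-0.025,0,0.01,1.2,-1.4,-0.8,0],[-0.025,0.01,0.012,1.2,-1.4,-0.8,0],[-0.01,0.025,0.014,1,-1.2,-0.7,0],[-0.003,0.03,0.014,1,-1.1,-0.6,0],[0,0.03,0.014,0,0,0,0],[0,0.025,0.008,0,0,0,0],[0,0.015,0.005,0,0,0,0],[0,0,0,0,0,0,0],[0,0,0,0,0,0,0]],
])

```text
t: 25.1
tool_pos: [0.524, 0.3036, 0.3077]
tool_rot: [-0.162, 1.61, 0.155]
contact_force: [-0.3, -0.3, -1.3]
opening: 0.0163
```

```bash
python3 - <<'E'
from h import *
np.set_printoptions(precision=4,suppress=True)
T=pose();print(T[:3,3],ctrl.get_obs()["contact_force"])
rows([.5232,.3055,.26],101.1,op=0)
E
```

```text
[0.524  0.3036 0.3077] [-0.2759 -0.3144 -1.2634]
d [-0.0008  0.0019 -0.0477] tool [0.0477 0.002  0.0018] rv [ 0.39 -2.59  0.02] rows 2
[0.0238, 0.001, 0.0009, 0.19, -1.29, 0.01, 0],[0.0239, 0.001, 0.0003, 0.19, -1.29, 0.01, 0],
```

Emit:
arm_command([
  [[0.01,0.0007,0.001,0.2,-1.3,0,0],[0.012,0.0007,0.0005,0.2,-1.3,0,0],[0.012,0.0006,0,0,0,0,0],[0.008,0,0,0,0,0,0],[0,0,0,0,0,0,0],[0,0,0,0,0,0,0]],
])

```text
t: 25.6
tool_pos: [0.5214, 0.2998, 0.2547]
tool_rot: [-0.154, 1.578, 0.144]
contact_force: [0.5, 0.7, -0.7]
opening: 0.0166
```

```bash
python3 - <<'E'
from h import *
np.set_printoptions(precision=4,suppress=True)
T=pose();print(T[:3,3],ctrl.get_obs()["contact_force"])
rows([.5232,.3055,.25],101.1,op=0,n=2)
for cam in("side","top"):
  im,c=snap(cam)
  for n in("hook","hook_seat"):
    for r in mark_of(cam,n)[:4]:
      P=w(c,r["at"])
      if abs(P[1]-.3)<.03: print(cam,n,round(r["conf"],2),P,(np.linalg.inv(T)@np.r_[P,1])[:3])
im,c=snap("wrist")
v=cv2.cvtColor(im,cv2.COLOR_RGB2GRAY)[140:220,262]; print(v.tolist(), 140+np.argmax(v<60))
for zo in(0,.003):
    print(zo,[px(c,(T@np.array([x,0,zo-.045,1]))[:3]).round(1) for x in(-.0068,-.0288)])
E
```

```text
[0.5214 0.2998 0.2547] [ 0.4543  0.7377 -0.6638]
d [ 0.0018  0.0057 -0.0047] tool [0.0046 0.0052 0.0029] rv [-0.25 -0.74  0.29] rows 2
[0.0023, 0.0026, 0.0015, -0.12, -0.37, 0.15, 0],[0.0023, 0.0026, 0.0015, -0.12, -0.37, 0.15, 0],
side hook 0.73 [0.5239 0.3038 0.235 ] [0.0196 0.0036 0.0035]
side hook_seat 0.55 [0.5222 0.2978 0.15  ] [ 0.1046 -0.0016  0.0018]
top hook 0.62 [0.523  0.3045 0.2376] [0.017  0.0043 0.0027]
top hook_seat 0.75 [0.5223 0.2949 0.154 ] [ 0.1007 -0.0046  0.0013]
[95, 128, 146, 147, 148, 148, 148, 149, 148, 149, 149, 146, 148, 149, 148, 149, 149, 149, 149, 149, 147, 148, 147, 149, 153, 150, 119, 65, 59, 60, 55, 39, 21, 22, 24, 26, 24, 19, 20, 27, 30, 30, 31, 38, 35, 41, 37, 44, 44, 46, 49, 52, 54, 55, 53, 57, 58, 59, 59, 60, 57, 50, 30, 26, 23, 26, 29, 28, 27, 29, 28, 28, 24, 29, 26, 28, 25, 28, 27, 27] 168
0 [array([261.5, 161. ]), array([261.5, 174.3])]
0.003 [array([261.5, 168.1]), array([261.5, 182.4])]
```

The hook's place in the grip is unchanged. I'll line up with the original pose.

Emit:
arm_command([
  [[0,0.003,0.0015,0,-0.4,0.2,0],[0,0.0022,0.0013,-0.2,-0.3,0.1,0],[0,0,0,0,0,0,0],[0,0,0,0,0,0,0]],
])

```text
t: 26.28
tool_pos: [0.5247, 0.3076, 0.2583]
tool_rot: [-0.15, 1.559, 0.155]
contact_force: [-0.7, -0.2, -1.3]
opening: 0.0167
```

```bash
python3 - <<'E'
from h import *
rows([.5232,.3055,.1282],101.1,op=0,n=10)
E
```

```text
d [-0.0015 -0.0021 -0.1301] tool [ 0.1301 -0.0021 -0.0027] rv [ 0.04  0.38 -0.13] rows 10
[0.013, -0.0002, -0.0003, 0.0, 0.04, -0.01, 0],[0.013, -0.0002, -0.0003, 0.0, 0.04, -0.01, 0],[0.013, -0.0002, -0.0003, 0.0, 0.04, -0.01, 0],[0.013, -0.0002, -0.0002, 0.0, 0.04, -0.01, 0],[0.013, -0.0002, -0.0002, 0.0, 0.04, -0.01, 0],[0.013, -0.0002, -0.0002, 0.0, 0.04, -0.01, 0],[0.013, -0.0002, -0.0002, 0.0, 0.04, -0.01, 0],[0.013, -0.0002, -0.0002, 0.0, 0.04, -0.01, 0],[0.013, -0.0002, -0.0002, 0.0, 0.04, -0.01, 0],[0.013, -0.0002, -0.0002, 0.0, 0.04, -0.01, 0],
```

Emit:
arm_command([
  [[0.006,-0.001,-0.001,0,0.2,0,0],[0.01,-0.001,-0.001,0,0.2,-0.1,0],[0.008,0,0,0,0,0,0],[0,0,0,0,0,0,0],[0,0,0,0,0,0,0]],
])

```text
t: 26.7
tool_pos: [0.5226, 0.305, 0.231]
tool_rot: [-0.153, 1.567, 0.153]
contact_force: [-0.2, 0.5, -0.6]
opening: 0.0167
```

```bash
python3 - <<'E'
from h import *
rows([.5232,.3055,.1282],101.1,op=0,n=10)
E
```

```text
d [ 0.0006  0.0005 -0.1028] tool [0.1028 0.0004 0.001 ] rv [ 0.06 -0.12  0.01] rows 10
[0.0103, 0.0, 0.0001, 0.01, -0.01, 0.0, 0],[0.0103, 0.0, 0.0001, 0.01, -0.01, 0.0, 0],[0.0103, 0.0, 0.0001, 0.01, -0.01, 0.0, 0],[0.0103, 0.0, 0.0001, 0.01, -0.01, 0.0, 0],[0.0103, 0.0, 0.0001, 0.01, -0.01, 0.0, 0],[0.0103, 0.0, 0.0001, 0.01, -0.01, 0.0, 0],[0.0103, 0.0, 0.0001, 0.01, -0.01, 0.0, 0],[0.0103, 0.0, 0.0001, 0.01, -0.01, 0.0, 0],[0.0103, 0.0, 0.0001, 0.01, -0.01, 0.0, 0],[0.0103, 0.0, 0.0001, 0.01, -0.01, 0.0, 0],
```

Emit:
arm_command([
  [[0.006,0.0003,0.0008,0,-0.1,0,0],[0.008,0,0,0,0,0,0],[0.008,0,0,0,0,0,0],[0.008,0,0,0,0,0,0],[0,0,0,0,0,0,0]],
])

```text
t: 27.12
tool_pos: [0.523, 0.3052, 0.1971]
tool_rot: [-0.153, 1.567, 0.152]
contact_force: [0.2, 0.2, -1.9]
opening: 0.0168
```

```bash
python3 - <<'E'
from h import *
print(ctrl.get_obs()["contact_force"]);rows([.5232,.3055,.1282],101.1,op=0,n=7)
E
```

```text
[ 0.20878988  0.22810122 -1.90511573]
d [ 0.0002  0.0003 -0.0689] tool [0.0689 0.0002 0.0003] rv [ 0.05 -0.08  0.02] rows 7
[0.0098, 0.0, 0.0, 0.01, -0.01, 0.0, 0],[0.0098, 0.0, 0.0, 0.01, -0.01, 0.0, 0],[0.0098, 0.0, 0.0, 0.01, -0.01, 0.0, 0],[0.0098, 0.0, 0.0, 0.01, -0.01, 0.0, 0],[0.0098, 0.0, 0.0, 0.01, -0.01, 0.0, 0],[0.0098, 0.0, 0.0, 0.01, -0.01, 0.0, 0],[0.0098, 0.0, 0.0, 0.01, -0.01, 0.0, 0],
```

Emit:
arm_command([
  [[0.008,0,0,0,0,0,0],[0.01,0,0,0,0,0,0],[0.01,0,0,0,0,0,0],[0.01,0,0,0,0,0,0],[0.01,0,0,0,0,0,0],[0.007,0,0,0,0,0,0],[0,0,0,0,0,0,0],[0,0,0,0,0,0,0]],
])

```text
t: 27.78
tool_pos: [0.522, 0.3048, 0.1342]
tool_rot: [-0.154, 1.569, 0.152]
contact_force: [0.7, -0.7, -0.9]
opening: 0.0165
```

```bash
python3 - <<'E'
from h import *
print(ctrl.get_obs()["contact_force"]);rows([.5232,.3055,.1282],101.1,op=0,n=3)
E
```

```text
[ 0.73346449 -0.7079296  -0.91826231]
d [ 0.0012  0.0007 -0.006 ] tool [0.006  0.0005 0.0013] rv [ 0.04 -0.24  0.06] rows 3
[0.002, 0.0002, 0.0004, 0.01, -0.08, 0.02, 0],[0.002, 0.0002, 0.0004, 0.01, -0.08, 0.02, 0],[0.002, 0.0002, 0.0004, 0.01, -0.08, 0.02, 0],
```

Emit:
arm_command([
  [[0.002,0.0003,0.0008,0,-0.2,0,0],[0.002,0.0002,0.0005,0,0,0,0],[0.0015,0,0,0,0,0,0],[0.001,0,0,0,0,0,0],[0,0,0,0,0,0,0]],
])

```text
t: 28.2
tool_pos: [0.5244, 0.3061, 0.1288]
tool_rot: [-0.153, 1.563, 0.153]
contact_force: [-0.3, 0.1, -1.5]
opening: 0.0166
```

```bash
python3 - <<'E'
from h import *
print(ctrl.get_obs()["contact_force"]);rows([.5232,.3055,.1282],101.1,op=0,n=1)
E
```

```text
[-0.29038958  0.0626424  -1.53711262]
d [-0.0012 -0.0006 -0.0006] tool [ 0.0006 -0.0004 -0.0013] rv [0.05 0.15 0.02] rows 1
[0.0006, -0.0004, -0.0013, 0.05, 0.15, 0.02, 0],
```

Emit:
arm_command([
  [[0.001,-0.0003,-0.001,0,0.1,0,0],[0,0,0,0,0,0,0.0],[0,0,0,0,0,0,0.025],[0,0,0,0,0,0,0.04],[0,0,0,0,0,0,0.05],[0,0,0,0,0,0,0.05],[0,0,0,0,0,0,0.05],[0,0,0,0,0,0,0.05]],
])

```text
t: 28.87
tool_pos: [0.525, 0.3063, 0.1305]
tool_rot: [-0.152, 1.56, 0.154]
contact_force: [-0.2, -0.3, -0.1]
opening: 0.05
```

Emit:
arm_command([
  [[-0.006,0,0,0,0,0,0.05],[-0.01,0,0,0,0,0,0.05],[-0.015,0,0,0,0,0,0.05],[-0.02,0,0,0,0,0,0.05],[-0.025,0,0,0,0,0,0.05],[-0.03,0,0,0,0,0,0.05],[-0.03,0,-0.01,0,0,0,0.05],[-0.025,0,-0.02,0,0,0,0.05],[-0.01,0,-0.02,0,0,0,0.05],[0,0,0,0,0,0,0.05],[0,0,0,0,0,0,0.05]],
])

```text
t: 29.78
tool_pos: [0.4734, 0.2958, 0.3185]
tool_rot: [-0.15, 1.555, 0.155]
contact_force: [0.4, -0.4, -0.3]
opening: 0.05
```

```bash
python3 - <<'E'
from h import *
np.set_printoptions(precision=4,suppress=True)
print(pose()[:3,3],ctrl.get_obs()["contact_force"])
im,c=snap("wrist","f_w.png"); im2,c2=snap("side","f_s.png")
for cam,cc in(("wrist",c),("side",c2)):
  for n in("hook","tee_hex","tee_socket","cartridge","cap","new_cartridge"):
    for r in mark_of(cam,n)[:3]: print(cam,n,round(r["conf"],2),w(cc,r["at"]))
cv2.imwrite("pics/f.png",np.hstack([cv2.resize(im,(400,300)),cv2.resize(im2[90:360,150:330],(400,600))[:300]])[:,:,::-1])
a=cv2.resize(im,(384,288)); b=cv2.resize(im2[100:340,150:330],(396,528))
o=np.zeros((528,780,3),np.uint8); o[:288,:384]=a; o[:,384:]=b; cv2.imwrite("pics/f.png",o[:,:,::-1])
E
```

```text
[0.4734 0.2958 0.3185] [ 0.4046 -0.4452 -0.305 ]
wrist hook 0.79 [0.5256 0.3067 0.1077]
wrist hook 0.73 [0.4296 0.4864 0.087 ]
wrist hook 0.57 [0.3843 0.3456 0.0883]
wrist tee_hex 0.96 [0.5278 0.2192 0.111 ]
wrist tee_socket 0.8 [0.5219 0.381  0.1103]
wrist new_cartridge 0.84 [ 0.7775  0.0729 -0.0013]
side hook 0.69 [0.3854 0.3434 0.0882]
side hook 0.53 [0.4284 0.4861 0.0887]
side hook 0.52 [0.5269 0.3076 0.1087]
side tee_hex 0.55 [0.5299 0.2212 0.1053]
side tee_socket 0.73 [0.519  0.3814 0.1078]
side cartridge 0.61 [ 0.5368 -0.3721  0.0053]
side cartridge 0.49 [ 0.5303 -0.1109 -0.0007]
side cap 0.6 [ 0.5371 -0.2544  0.0041]
side new_cartridge 0.63 [ 0.7737  0.0733 -0.0024]
```

View pics/f.png

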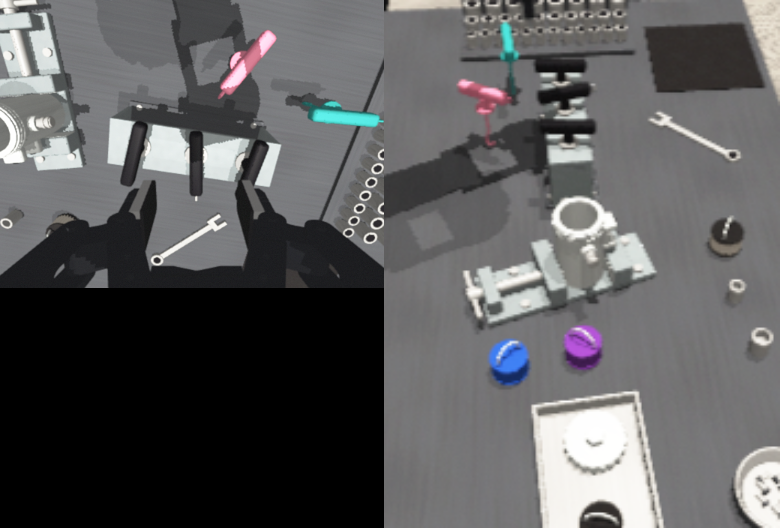

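All is in place: the hook hangs in the middle hole at (196,163), the cartridge stands in the tray at (601,515), and the cap and the other tools have not moved. I'll hand the job in.

```bash
python3 -c "
from h import *
print(finish_job())"
```

```text
the job is handed in; nothing more can be done
None
```

I handed the job in at about 30 s of the 72 s allowed. The old cartridge is out of the housing and stands upright on the free floor of the tray, unhooked. The pull hook is back in its hole in the middle of the stand.

- **Lift and carry:** The hook caught the bail, and the cartridge was drawn straight up and carried hanging on it. The few readings I took showed no sideways force above about 1 N on the way. That could not rule out a light brush against the bore wall, since there is only about 2 mm of clearance all round.
- **Cartridge:** After I let go, the side camera put it at (0.537, −0.372), with its underside at tray-floor height.
- **Hook:** I released it within about 2 mm of its pickup pose. The networks then put its collar at 0.108–0.109 m, against 0.110 m for the plate's upper face. That is within their 4 mm accuracy, so it reads as fully seated, but they cannot confirm it any closer.
- **Other things:** The hex key, socket driver, cap and new cartridge were found where they started, to within that same accuracy.
- **Disagreement:** Before hooking, two wrist-camera views of the bail differed by about 3 mm. I used a combined value that agreed with the top and side cameras. No other check failed or disagreed.

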